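# Oil the objective and load the scanning stage

### The arm

A 7-joint arm with a two-finger parallel gripper is mounted at the origin on the work surface. World frame = base frame: x ahead of the robot, y to its left, z up, the work surface at z = 0. Lengths are in mm, angles in rad, forces in N, time in s.
With the tool pointing down it reaches from about 400 to 875 mm from the base axis. Payload 4.4 kg.
Tool frame: the origin (TCP) lies at the very end of the fingers, on their centre line; the grasp point (between the pads) lies 19 mm behind it; z points along the fingers, y is the direction in which the jaws open and shut (so a half turn about z gives the same grasp; the last joint's range is limited). The gripper opens to 85 mm and grips with 20 to 120 N. Pads are 22 mm wide; open, the fingers measure 114 mm over their backs; the gripper's body (76 mm by 85 mm) begins 54 mm behind the grasp point. The pads swing forward as they close: fully open they stand 13 mm farther back than shut.
Start: joints at [-1.297, 0.628, 0.038, 1.517, -0.027, 0.996, -0.02], TCP at [216.621, 612.857, 231.313] pointing down, gripper open.
Joint ranges: [-3.06, 3.06], [-0.37, 2.12], [-1.25, 1.32], [0.18, 2.47], [-1.1, 4.24], [0.23, 1.98], [-2.94, 2.94]. Speed limits (rad/s): [2.57, 2.57, 3.14, 3.14, 3.14, 3.14, 3.14].

### API

Orientations are given as [roll, pitch, yaw] about the fixed x, y, z axes, in that order (R = Rz(yaw) Ry(pitch) Rx(roll)).
In Python, from cell import read_state, get_image, calibration, finish_job gives the robot as it stands. The module is installed in compiled form; this text tells all that it offers.
- The arm moves only by the tool apply_moves, never from a script. Its argument "increments" is a list of rows, each an object of numbers: "tx", "ty", "tz": the shift along the world's x, y, z in m; "rx", "ry", "rz": the turn, a rotation vector about the world's x, y, z in units of 5 degrees (1.0 is 5 degrees); "claw": the finger opening in m, from 0 to 0.0854. In form: [{"tx": .., "ty": .., "tz": .., "rx": .., "ry": .., "rz": .., "claw": ..}, ...]. A call has 1 to 12 rows; each row is the pose to reach, as a shift and turn from the pose commanded when the call began; what a row does not reach only later rows make up. A row lasts 1/10 s, in which the tool goes at most 50 mm and 8.59 degrees, less where a joint would pass 70% of its speed; a pose out of reach is approached as far as the arm can. A call with a gripper value outside its range is refused whole. The fingers move at their own pace and stop on an object; the grip force is fixed at half the most. Time passes only in rows, so rows that repeat a pose let the fingers close. It gives the time, the measured TCP pose, the force and the opening at its end, in the units of the state.
- read_state(): the state, without advancing time (a new reading comes with each control period).
- get_image(name): name is "scene" or "side" or "wrist"; returns the picture (400x640x3 uint8, red, green, blue); there is no depth.
- calibration(name): a dict with "camera_matrix" (3x3 intrinsics, pixels), "origin" and "attitude" of the camera in the world. Camera axes: x right, y up, looking along -z (the intrinsics and any distortion apply to the point x, -y, -z); pixel columns grow to the right and rows downward; lengths in mm; the calibration is good to about 2 mm. A picture is of the moment at which its call begins: read the wrist's pose just before it. calibration takes no time and is no camera call; for the wrist camera it gives the pose at the moment of the call.
- finish_job(): hands the job in, once; it reports no verdict.
The state is a dict: "clock": time; "qpos": joint angles; "qd": joint speeds; "tau": joint torques, N m; "eef_pos": TCP position; "tool_rot": TCP orientation; "force": force on the tool from outside, world axes, zero at the start; "torque": the same for the moment, N m; "width": finger opening in mm.
Only numpy, scipy, OpenCV 4.12 (cv2) and the standard library are available. Lean on these libraries where they do the work, as an engineer would, in place of code of your own. Each camera call takes 0.05 s, during which the arm holds its last target. There are 200 camera calls.

### The job

Get the scanning stage ready for a run: take the applicator brush from its stand, dip its tip well down into the oil pot, dab the tip gently on the lens of the sprung objective so that it gives a little but never near its full travel, and stand the brush back in its stand. Then put the lid on the oil pot and load every blue specimen holder on the bench into a recess of the stage, any recess, and press each one down until it is flush with the stage top; only when all that is done, swing the red stage-lock lever fully over. Do not tip the oil pot and leave the other things on the bench alone.

Things in the scene. Friction and masses are not known exactly. Their poses are not given: they have to be found in the camera images.
- stand: Fixed aluminium tube on the bench, 52 mm outside, 32 mm bore, 90 mm high: the brush's stand. Origin at the centre of its underside, z up. The brush's collar rests on its rim.
- brush_mid (a point): Applicator brush (80 g), upright in the stand at the start. This point is the centre of its orange square handle (18 x 18 mm, 60 mm long, sides along this frame's x and y), 116 mm above the bristle end; z points from bristles to handle. Below it is a white round collar, 56 mm across, 30 to 36 mm below this point.
- brush_tip (a point): Lower end of the brush's stiff bristles (14 mm thick), on its axis, 80 mm below the collar's underside at the end of a 9 mm shaft. It is 10 mm above the bench when the brush is home in the stand.
- pot: Loose amber glass oil pot, an open cup 72 mm across at the rim, 60 mm high, wall 4 mm, inner floor about 5 mm up, 0.4 kg. Origin at the centre of its underside.
- lid_mid (a point): Loose black lid of the oil pot (100 g), lying right way up on the bench at the start: a disc 82 mm across and 6 mm thick with a plug 44 mm across, 8 mm deep, below it and an upright steel knob 18 mm thick, 28 mm high, on top. This point is on the axis half-way up the knob, 28 mm above the plug's underside, 20 mm above the disc's underside, which rests on the pot's rim when it is on.
- lens (a point): The scanning stage is a fixed dark block, 220 (along this frame's x) x 190 (y) mm, top face 50 mm above the bench, with four recesses in its top. This point is the top centre of the brass objective in its middle (24 mm thick, standing 14 mm above the stage top, so 64 mm above the bench; lens 15 mm across). It moves down with the objective.
- objective (a joint): How far the sprung objective is pushed down into the stage, m: 0 at rest, at most 0.012. It springs back. Spring about 0.6 N per mm on top of about 1.2 N to start it.
- recess1 (a point): Centre of the floor of a recess in the stage, 36 mm above the bench, 14 mm below the stage top. The recess is 68 mm along this frame's x and 48 mm along its y. In it a stiff brass friction pad stands 5.5 mm above the floor; it takes about 5 N to push down, far more than a holder's weight, and stays down.
- recess2 (a point): Centre of the floor of a recess in the stage, 36 mm above the bench, 14 mm below the stage top. The recess is 68 mm along this frame's x and 48 mm along its y. In it a stiff brass friction pad stands 5.5 mm above the floor; it takes about 5 N to push down, far more than a holder's weight, and stays down.
- recess3 (a point): Centre of the floor of a recess in the stage, 36 mm above the bench, 14 mm below the stage top. The recess is 68 mm along this frame's x and 48 mm along its y. In it a stiff brass friction pad stands 5.5 mm above the floor; it takes about 5 N to push down, far more than a holder's weight, and stays down.
- recess4 (a point): Centre of the floor of a recess in the stage, 36 mm above the bench, 14 mm below the stage top. The recess is 68 mm along this frame's x and 48 mm along its y. In it a stiff brass friction pad stands 5.5 mm above the floor; it takes about 5 N to push down, far more than a holder's weight, and stays down.
- holder1_mid (a point): Blue specimen holder (absent in some runs): a plate 64 mm (this frame's x) x 44 mm (y) x 14 mm with a white upright handle bar on top, 40 mm along x, 12 mm thick along y, 30 mm high, its top 44 mm above the underside. This point is on the axis, 29 mm above the underside (half-way up the bar). Fits a recess with 2 mm play on each side, either way round. About 120 g.
- holder2_mid (a point): Blue specimen holder (absent in some runs): a plate 64 mm (this frame's x) x 44 mm (y) x 14 mm with a white upright handle bar on top, 40 mm along x, 12 mm thick along y, 30 mm high, its top 44 mm above the underside. This point is on the axis, 29 mm above the underside (half-way up the bar). Fits a recess with 2 mm play on each side, either way round. About 120 g.
- holder3_mid (a point): Blue specimen holder (absent in some runs): a plate 64 mm (this frame's x) x 44 mm (y) x 14 mm with a white upright handle bar on top, 40 mm along x, 12 mm thick along y, 30 mm high, its top 44 mm above the underside. This point is on the axis, 29 mm above the underside (half-way up the bar). Fits a recess with 2 mm play on each side, either way round. About 120 g.
- holder4_mid (a point): Blue specimen holder (absent in some runs): a plate 64 mm (this frame's x) x 44 mm (y) x 14 mm with a white upright handle bar on top, 40 mm along x, 12 mm thick along y, 30 mm high, its top 44 mm above the underside. This point is on the axis, 29 mm above the underside (half-way up the bar). Fits a recess with 2 mm play on each side, either way round. About 120 g.
- lock (a joint): Angle of the stage-lock lever, rad: 0 leaning to its base's -x side (unlocked), 1.0 fully over to the +x side (locked). It stays where it is left; under 1 N at the tip moves it.
- lock_tip (a point): Centre of the 26 mm red ball on the lever's end, 80 mm from the hinge.
- lock_base: Fixed white lever base, 70 (x) x 50 (y) x 25 mm, to the right of the stage. Origin at the centre of its underside; the lever's hinge is 22 mm above it and runs along its y axis; the lever swings from its -x to its +x side.
- dish: Bystander, to be left alone: clear closed petri dish, 60 mm across, 16 mm high. Origin at the centre of its underside.
- bottle: Bystander, to be left alone: amber bottle, 60 mm across, 130 mm high. Origin at the centre of its underside.
- tipbox: Bystander, to be left alone: green open divided box, 120 x 85 x 50 mm. Origin at the centre of its underside.
- jar: Bystander, to be left alone: glass jar, 60 mm across, 60 mm high. Origin at the centre of its underside.
- driver: Bystander, to be left alone: red-handled screwdriver, 160 mm long, lying. Origin at the centre of its underside (the screwdriver: middle of its length).
- timer: Bystander, to be left alone: white bench timer box, 50 x 70 x 25 mm. Origin at the centre of its underside.
There are look-alikes about, which are no part of the job. What is shaped like the part that bears holder4_mid but orange is not meant.

How it is judged:
By the outcome, as a careful person would: the job done as asked, in the order asked, and still so for the second after the job is handed in, with the robot touching nothing.
Of holder1, holder2, holder3, holder4 only 2 to 4 are there at a start; the rules pass over those that are not, and their reading is None.
At some moment in a run one of holder1, holder2, holder3, holder4 may be knocked a few centimetres aside while the robot is not near it.
It also fails if it takes over 210 s, if anything falls off the work surface, if the arm or the gripper's body presses on something with over 40 N, if the wrist force passes 120 N, or if a joint passes its speed limit or range.

## Working session

There is one attempt and no reset: what is moved stays moved. The work goes in short steps, Python scripts to look and compute and a tool call to move; the robot and the scene stay as the last step left them, time stands still between calls to the robot, and variables do not carry over. Pictures are saved under pics/ and viewed, about 12 in all and at most 16, crops included, and the job is handed in when it is done.

Besides the shell and the picture viewer there is one more tool, called after "Call:" as name(argument=value, ...), one argument or row to a line, values as JSON. apply_moves: Moves the arm, as the interface text tells. Its arguments: {"type":"object","properties":{"increments":{"type":"array"}},"required":["increments"]}

```bash
mkdir -p pics
cat > h.py <<'E'
import numpy as np, cv2
from cell import read_state, get_image, calibration, finish_job
from scipy.spatial.transform import Rotation as R
def snap(n,f):
    im=get_image(n); cv2.imwrite(f'pics/{f}.png',im[:,:,::-1]); return im
E
python3 - <<'E'
from h import *
for n in ['scene','side','wrist']:
    c=calibration(n); print(n,{k:(np.round(v,3).tolist() if not isinstance(v,str) else v) for k,v in c.items()})
    snap(n,n+'0')
s=read_state(); print({k:np.round(v,3).tolist() for k,v in s.items()})
E
```

```text
scene {'camera_matrix': [[386.042, 0.0, 319.962], [0.0, 386.042, 199.608], [0.0, 0.0, 1.0]], 'origin': [1321.437, 96.767, 861.208], 'attitude': [0.769, 0.016, 1.742]}
side {'camera_matrix': [[407.63, 0.0, 318.594], [0.0, 407.63, 198.526], [0.0, 0.0, 1.0]], 'origin': [9.416, -633.608, 1038.87], 'attitude': [0.705, -0.019, -0.719]}
wrist {'camera_matrix': [[304.259, 0.0, 319.494], [0.0, 304.259, 198.861], [0.0, 0.0, 1.0]], 'origin': [147.238, 636.559, 372.928], 'attitude': [-0.292, 0.001, 1.231]}
{'clock': 0.15, 'qpos': [-1.297, 0.629, 0.038, 1.518, -0.027, 0.996, -0.02], 'qd': [0.0, -0.002, 0.0, -0.003, 0.001, 0.0, -0.001], 'tau': [0.002, -56.379, 1.228, -19.365, 0.011, 0.007, -0.0], 'eef_pos': [216.438, 612.398, 230.598], 'tool_rot': [-3.14, 0.0, 2.802], 'force': [-0.502, 1.031, -0.24], 'torque': [-0.027, -0.031, 0.033], 'width': 85.755}
```

View pics/scene0.png

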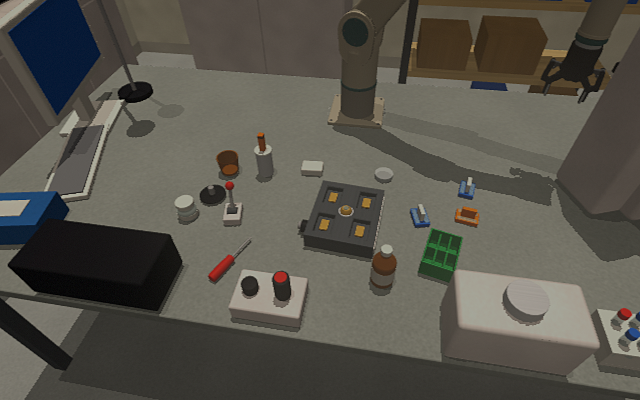

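View pics/side0.png

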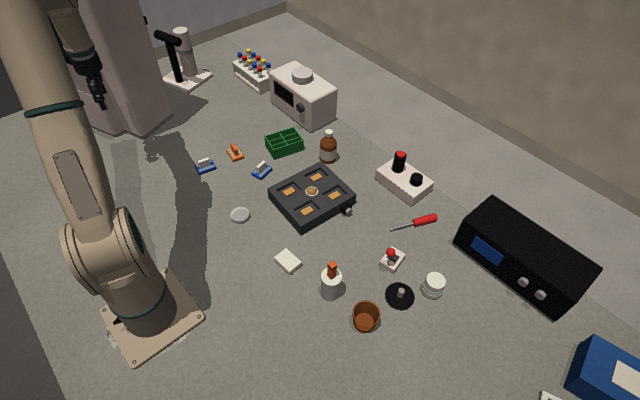

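The scene view shows the stage around (345,215) and the brush in its stand at (263,155). The pot is at (228,163), the lid at (211,193) and the lever ball at (230,186). There are two blue holders, at (420,215) and (467,188), plus an orange look-alike at (467,215). The side view agrees. I'll enlarge both to pick pixels.

Run:
```python
import cv2
a=cv2.imread('pics/scene0.png')[125:265,195:485]; cv2.imwrite('pics/c1.png',cv2.resize(a,None,fx=2.75,fy=2.75,interpolation=cv2.INTER_CUBIC))
a=cv2.imread('pics/side0.png')[125:340,190:450]; cv2.imwrite('pics/c2.png',cv2.resize(a,None,fx=2.75,fy=2.75,interpolation=cv2.INTER_CUBIC))
```

```text
(no output)
```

View pics/c1.png

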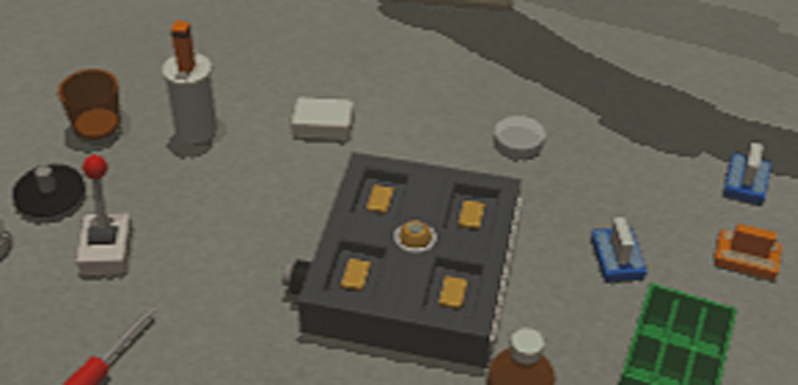

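View pics/c2.png

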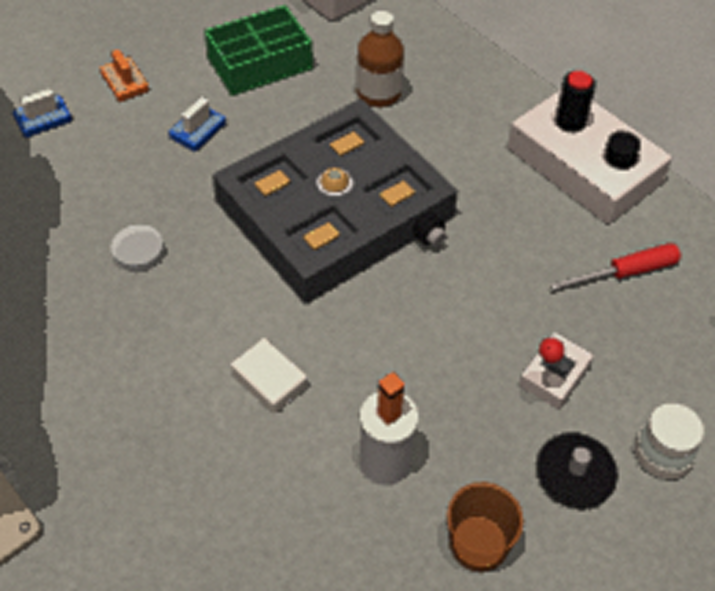

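The crops show the handle top at c1 (181,26) and c2 (391,382), the ball at (95,167) and (551,350), and the knob top at (44,170) and (581,453). The lens is at (415,228) and (335,176). I'll project these onto their known heights in both cameras.

```bash
cat >> h.py <<'E'
def ray(c,u,v):
    K=c['camera_matrix']; d=np.array([(u-K[0][2])/K[0][0],-(v-K[1][2])/K[1][1],-1.])
    return np.array(c['origin'],float), R.from_euler('xyz',c['attitude']).as_matrix()@d
def atz(c,u,v,z):
    o,d=ray(c,u,v); return o+d*(z-o[2])/d[2]
def proj(c,p):
    q=R.from_euler('xyz',c['attitude']).as_matrix().T@(np.array(p,float)-c['origin'])
    K=np.array(c['camera_matrix']); w=K@np.array([q[0],-q[1],-q[2]]); return w[:2]/w[2]
E
python3 - <<'E'
from h import *
cs,cd=calibration('scene'),calibration('side')
P={'handle_top':(156,(181,26),(391,382)),'collar':(96,(187,70),(389,413)),'knobtop':(42,(44,170),(581,453)),
'ball':(None,(95,167),(551,350)),'lens':(64,(415,228),(335,176)),
'c_back_right?':(50,(353,154),(305,277)),'c2':(50,(520,180),(215,180)),'c3':(50,(491,334),(362,104)),'c4':(50,(303,304),(457,192)),
'A1':(44,(617,220),(186,123)),'A2':(627,)and(44,(627,245),(206,104)),'B1':(44,(756,146),(25,102)),'B2':(44,(753,168),(53,94)),
'potrim':(60,(90,88),(485,517)),'potfloor':(5,(96,122),(480,543)),
'lbase':(25,(105,238),(556,365))}
for k,(z,a,b) in P.items():
    a=(195+(a[0]+.5)/2.75-.5,125+(a[1]+.5)/2.75-.5); b=(190+(b[0]+.5)/2.75-.5,125+(b[1]+.5)/2.75-.5)
    o1,d1=ray(cs,*a);o2,d2=ray(cd,*b)
    t=np.linalg.lstsq(np.c_[d1,-d2],o2-o1,rcond=None)[0]; p=o1+t[0]*d1;q=o2+t[1]*d2
    print(k,np.round((p+q)/2,1),'gap',np.round(np.linalg.norm(p-q),1), '' if z is None else (np.round(atz(cs,*a,z)[:2]),np.round(atz(cd,*b,z)[:2])))
E
```

```text
handle_top [ 402.5 -259.6  153.4] gap 2.1 (array([ 405., -257.]), array([ 402., -262.]))
collar [ 404.9 -259.    93.4] gap 0.8 (array([ 408., -257.]), array([ 404., -260.]))
knobtop [ 539.8 -394.2   41.7] gap 2.6 (array([ 540., -393.]), array([ 540., -395.]))
ball [ 576.1 -311.3   93.1] gap 1.7 
lens [581.7  27.9  61.2] gap 2.7 (array([583.,  29.]), array([580.,  25.]))
c_back_right? [467.7 -55.3  47.9] gap 1.7 (array([469., -54.]), array([467., -57.]))
c2 [479.  128.9  44.1] gap 7.0 (array([482., 132.]), array([477., 120.]))
c3 [695.3 112.5  45.7] gap 9.4 (array([695., 116.]), array([693., 104.]))
c4 [684.7 -71.   43.7] gap 5.8 (array([688., -67.]), array([681., -77.]))
A1 [513.2 235.2  34.4] gap 5.0 (array([520., 236.]), array([509., 224.]))
A2 [550.7 244.3  37.2] gap 5.7 (array([555., 246.]), array([547., 235.]))
B1 [377.9 389.5  40.1] gap 3.1 (array([381., 390.]), array([377., 383.]))
B2 [413.2 383.   37.6] gap 4.7 (array([418., 383.]), array([411., 373.]))
potrim [ 413.  -382.4   57.3] gap 4.5 (array([ 415., -379.]), array([ 413., -385.]))
potfloor [ 412.8 -384.8    3.3] gap 3.2 (array([ 414., -383.]), array([ 413., -387.]))
lbase [ 609.7 -302.7   20.3] gap 2.0 (array([ 613., -300.]), array([ 607., -305.]))
```

Call:
apply_moves(
  increments=[
    {"tx": 0.24, "ty": -0.28, "tz": -0.02},
    {"tx": 0.24, "ty": -0.28, "tz": -0.02},
    {"tx": 0.24, "ty": -0.28, "tz": -0.02},
    {"tx": 0.24, "ty": -0.28, "tz": -0.02},
    {"tx": 0.24, "ty": -0.28, "tz": -0.02},
    {"tx": 0.24, "ty": -0.28, "tz": -0.02},
    {"tx": 0.24, "ty": -0.28, "tz": -0.02},
    {"tx": 0.24, "ty": -0.28, "tz": -0.02},
    {"tx": 0.24, "ty": -0.28, "tz": -0.02},
    {"tx": 0.24, "ty": -0.28, "tz": -0.02},
    {"tx": 0.24, "ty": -0.28, "tz": -0.02},
  ],
)

```text
$.increments[0]: bad value
```

Run:
```python
from h import *
c=calibration('wrist'); im=snap('wrist','w1'); np.save('w1.npy',[c],allow_pickle=True); s=read_state(); print(s['clock'],s['eef_pos'],s['tool_rot'],s['qpos'])
```

```text
0.2 [216.51236825 612.47736983 230.71126378] [-3.14037877e+00  3.32275133e-05  2.80173670e+00] [-1.29680095  0.62903951  0.0385059   1.51798565 -0.02699537  0.99630111
 -0.02002006]
```

View pics/w1.png

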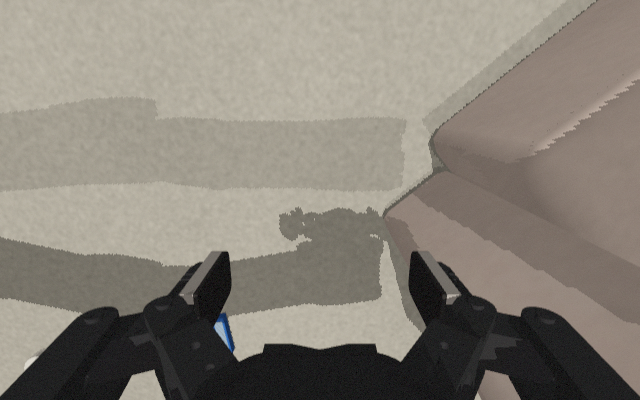

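The picture shows mostly bare bench with the fingers at the bottom. A blue corner is visible at (225,335). The move was refused because each row seems to need every key.

Call:
apply_moves(
  increments=[
    {"tx": 0.24, "ty": -0.28, "tz": -0.02, "rx": 0, "ry": 0, "rz": 0, "claw": 0.085},
    {"tx": 0.24, "ty": -0.28, "tz": -0.02, "rx": 0, "ry": 0, "rz": 0, "claw": 0.085},
    {"tx": 0.24, "ty": -0.28, "tz": -0.02, "rx": 0, "ry": 0, "rz": 0, "claw": 0.085},
    {"tx": 0.24, "ty": -0.28, "tz": -0.02, "rx": 0, "ry": 0, "rz": 0, "claw": 0.085},
    {"tx": 0.24, "ty": -0.28, "tz": -0.02, "rx": 0, "ry": 0, "rz": 0, "claw": 0.085},
    {"tx": 0.24, "ty": -0.28, "tz": -0.02, "rx": 0, "ry": 0, "rz": 0, "claw": 0.085},
    {"tx": 0.24, "ty": -0.28, "tz": -0.02, "rx": 0, "ry": 0, "rz": 0, "claw": 0.085},
    {"tx": 0.24, "ty": -0.28, "tz": -0.02, "rx": 0, "ry": 0, "rz": 0, "claw": 0.085},
    {"tx": 0.24, "ty": -0.28, "tz": -0.02, "rx": 0, "ry": 0, "rz": 0, "claw": 0.085},
    {"tx": 0.24, "ty": -0.28, "tz": -0.02, "rx": 0, "ry": 0, "rz": 0, "claw": 0.085},
    {"tx": 0.24, "ty": -0.28, "tz": -0.02, "rx": 0, "ry": 0, "rz": 0, "claw": 0.085},
    {"tx": 0.24, "ty": -0.28, "tz": -0.02, "rx": 0, "ry": 0, "rz": 0, "claw": 0.085},
  ],
)

```text
clock: 1.4
eef_pos: [455.4, 334.4, 211.3]
tool_rot: [3.141, -0.001, 2.805]
force: [0.2, -0.4, -0.2]
width: 84.8
```

Call:
apply_moves(
  increments=[
    {"tx": 0.13, "ty": -0.305, "tz": 0.04, "rx": 0, "ry": 0, "rz": 0, "claw": 0.085},
    {"tx": 0.13, "ty": -0.305, "tz": 0.04, "rx": 0, "ry": 0, "rz": 0, "claw": 0.085},
    {"tx": 0.13, "ty": -0.305, "tz": 0.04, "rx": 0, "ry": 0, "rz": 0, "claw": 0.085},
    {"tx": 0.13, "ty": -0.305, "tz": 0.04, "rx": 0, "ry": 0, "rz": 0, "claw": 0.085},
    {"tx": 0.13, "ty": -0.305, "tz": 0.04, "rx": 0, "ry": 0, "rz": 0, "claw": 0.085},
    {"tx": 0.13, "ty": -0.305, "tz": 0.04, "rx": 0, "ry": 0, "rz": 0, "claw": 0.085},
    {"tx": 0.13, "ty": -0.305, "tz": 0.04, "rx": 0, "ry": 0, "rz": 0, "claw": 0.085},
    {"tx": 0.13, "ty": -0.305, "tz": 0.04, "rx": 0, "ry": 0, "rz": 0, "claw": 0.085},
    {"tx": 0.13, "ty": -0.305, "tz": 0.04, "rx": 0, "ry": 0, "rz": 0, "claw": 0.085},
    {"tx": 0.13, "ty": -0.305, "tz": 0.04, "rx": 0, "ry": 0, "rz": 0, "claw": 0.085},
  ],
)

```text
clock: 2.4
eef_pos: [586.0, 30.3, 251.1]
tool_rot: [3.141, -0.001, 2.805]
force: [-0.0, 0.8, 0.3]
width: 84.8
```

Run:
```python
from h import *
c=calibration('wrist'); im=snap('wrist','w2'); np.save('w2.npy',c,allow_pickle=True); s=read_state(); print(s['clock'],s['eef_pos'],s['qd'].max())
```

```text
2.45 [586.01034545  30.38096898 251.11695474] 0.005248490826032589
```

View pics/w2.png

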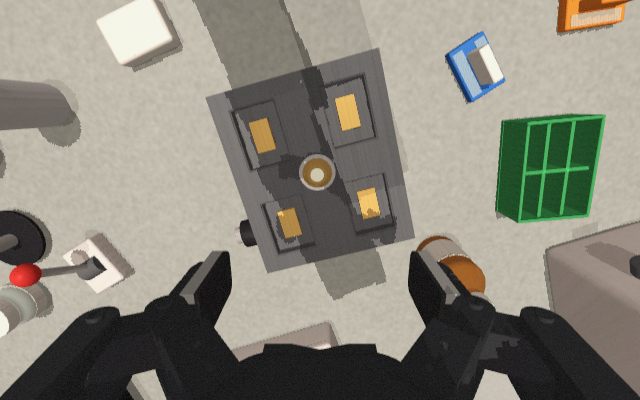

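Call:
apply_moves(
  increments=[
    {"tx": -0.13, "ty": -0.32, "tz": 0, "rx": 0, "ry": 0, "rz": 0, "claw": 0.085},
    {"tx": -0.13, "ty": -0.32, "tz": 0, "rx": 0, "ry": 0, "rz": 0, "claw": 0.085},
    {"tx": -0.13, "ty": -0.32, "tz": 0, "rx": 0, "ry": 0, "rz": 0, "claw": 0.085},
    {"tx": -0.13, "ty": -0.32, "tz": 0, "rx": 0, "ry": 0, "rz": 0, "claw": 0.085},
    {"tx": -0.13, "ty": -0.32, "tz": 0, "rx": 0, "ry": 0, "rz": 0, "claw": 0.085},
    {"tx": -0.13, "ty": -0.32, "tz": 0, "rx": 0, "ry": 0, "rz": 0, "claw": 0.085},
    {"tx": -0.13, "ty": -0.32, "tz": 0, "rx": 0, "ry": 0, "rz": 0, "claw": 0.085},
    {"tx": -0.13, "ty": -0.32, "tz": 0, "rx": 0, "ry": 0, "rz": 0, "claw": 0.085},
    {"tx": -0.13, "ty": -0.32, "tz": 0, "rx": 0, "ry": 0, "rz": 0, "claw": 0.085},
    {"tx": -0.13, "ty": -0.32, "tz": 0, "rx": 0, "ry": 0, "rz": 0, "claw": 0.085},
    {"tx": -0.13, "ty": -0.32, "tz": 0, "rx": 0, "ry": 0, "rz": 0, "claw": 0.085},
  ],
)

```text
clock: 3.55
eef_pos: [457.8, -289.8, 251.3]
tool_rot: [3.141, -0.0, 2.806]
force: [-0.5, -0.6, -0.0]
width: 85.2
```

Run:
```python
from h import *
c=calibration('wrist'); im=snap('wrist','w3'); np.save('w3.npy',c,allow_pickle=True); s=read_state(); print(s['clock'],s['eef_pos'],s['qd'].max())
```

```text
3.6 [ 457.66286709 -290.15212721  251.29026216] 0.007182266679123696
```

View pics/w3.png

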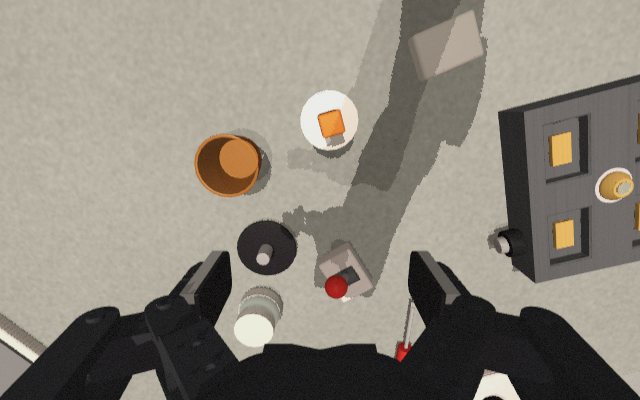

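w3 shows the pot rim about (227,165), the collar at (329,121) with the orange handle top at (331,123), the lid knob at (264,255) and the ball at (336,287). w2 shows the stage top corners at (207,97), (379,48), (414,238) and (267,272), and the lens at (317,174).

Run:
```python
from h import *
c2=np.load('w2.npy',allow_pickle=True).item(); c3=np.load('w3.npy',allow_pickle=True).item()
print('stage',[np.round(atz(c2,*p,50)[:2],1).tolist() for p in [(207,97),(379,48),(414,238),(267,272)]], 'lens',atz(c2,317,174,64)[:2])
im=cv2.imread('pics/w3.png'); hsv=cv2.cvtColor(im,cv2.COLOR_BGR2HSV)
def blob(m,box):
    x0,y0,x1,y1=box; k=np.zeros(m.shape,np.uint8); k[y0:y1,x0:x1]=m[y0:y1,x0:x1]*255
    cs,_=cv2.findContours(k,cv2.RETR_EXTERNAL,cv2.CHAIN_APPROX_NONE); return max(cs,key=cv2.contourArea)
b=blob((hsv[...,1]>170)&(hsv[...,2]>185),(305,95,355,145)); r=cv2.minAreaRect(b); bp=cv2.boxPoints(r)
W=np.array([atz(c3,*p,156)[:2] for p in bp]); print('handle',r,W.mean(0),[np.round(W[i]-W[i-1],1).tolist() for i in (1,2)])
b=blob((hsv[...,1]>120)&(hsv[...,0]<20),(185,125,265,205)); W=np.array([atz(c3,*p[0],60)[:2] for p in b],np.float32); print('pot',cv2.minEnclosingCircle(W))
b=blob((hsv[...,2]>190)&(hsv[...,1]<60)|((hsv[...,1]>170)&(hsv[...,2]>150)),(295,85,365,155)); W=np.array([atz(c3,*p[0],96)[:2] for p in b],np.float32); print('collar',cv2.minEnclosingCircle(W))
b=blob(hsv[...,2]<60,(230,212,300,280)); W=np.array([atz(c3,*p[0],14)[:2] for p in b],np.float32); print('lid',cv2.minEnclosingCircle(W), 'knob',atz(c3,264,258,42)[:2])
b=blob((hsv[...,1]>150)&((hsv[...,0]<8)|(hsv[...,0]>172)),(315,265,360,305)); print('ball',cv2.minEnclosingCircle(b),atz(c3,*cv2.minEnclosingCircle(b)[0],92)[:2])
cv2.imwrite('pics/z3.png',cv2.resize(im[80:310,185:385],None,fx=2.6,fy=2.6,interpolation=cv2.INTER_CUBIC))
```

```text
stage [[466.8, -55.5], [481.7, 131.6], [699.7, 113.4], [683.5, -74.4]] lens [582.16700929  28.76848194]
handle ((331.09228515625, 123.33845520019531), (23.329740524291992, 22.628093719482422), 74.74488067626953) [ 402.47681926 -261.3417575 ] [[1.3, 16.9], [17.2, -0.7]]
pot ((412.44256591796875, -380.92669677734375), 38.4803581237793)
collar ((402.3708801269531, -261.43426513671875), 27.97235107421875)
lid ((538.8809814453125, -395.04290771484375), 40.596378326416016) knob [ 539.71384206 -393.62473438]
ball ((335.7976989746094, 286.2175598144531), 11.431800842285156) [ 577.93761889 -312.16555688]
```

View pics/z3.png

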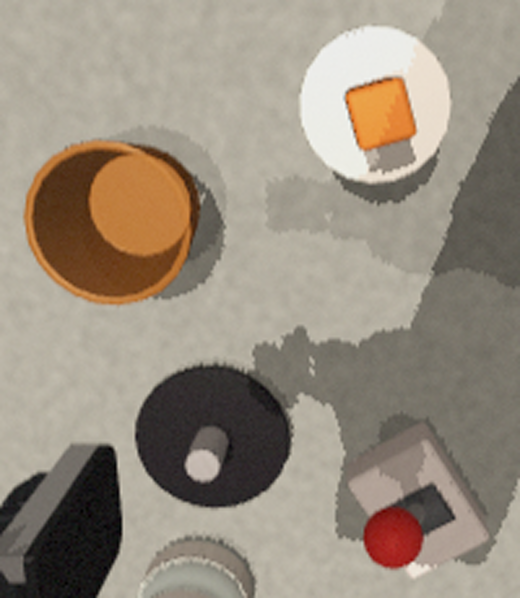

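The crop confirms the fits. The brush is at (402.4,-261.4) with yaw about -0.06, and the pot is at (413,-381). The lid is at (539.5,-394), the stage yaw is about -0.083, and the lens is at (582.5,28.8). Next is the brush approach.

Call:
apply_moves(
  increments=[
    {"tx": -0.055, "ty": 0.029, "tz": -0.03, "rx": 0, "ry": 0, "rz": 1.6, "claw": 0.085},
    {"tx": -0.055, "ty": 0.029, "tz": -0.03, "rx": 0, "ry": 0, "rz": 3.18, "claw": 0.085},
    {"tx": -0.055, "ty": 0.029, "tz": -0.03, "rx": 0, "ry": 0, "rz": 3.18, "claw": 0.085},
    {"tx": -0.055, "ty": 0.029, "tz": -0.03, "rx": 0, "ry": 0, "rz": 3.18, "claw": 0.085},
    {"tx": -0.055, "ty": 0.029, "tz": -0.03, "rx": 0, "ry": 0, "rz": 3.18, "claw": 0.085},
    {"tx": -0.055, "ty": 0.029, "tz": -0.03, "rx": 0, "ry": 0, "rz": 3.18, "claw": 0.085},
  ],
)

```text
clock: 4.2
eef_pos: [403.1, -263.6, 221.8]
tool_rot: [-3.141, 0.002, 3.079]
force: [-1.1, -0.2, -0.4]
width: 85.1
```

Call:
apply_moves(
  increments=[
    {"tx": -0.0005, "ty": 0.002, "tz": -0.04, "rx": 0, "ry": 0, "rz": 0.05, "claw": 0.085},
    {"tx": -0.0005, "ty": 0.002, "tz": -0.08, "rx": 0, "ry": 0, "rz": 0.05, "claw": 0.085},
    {"tx": -0.0005, "ty": 0.002, "tz": -0.112, "rx": 0, "ry": 0, "rz": 0.05, "claw": 0.085},
    {"tx": -0.0005, "ty": 0.002, "tz": -0.112, "rx": 0, "ry": 0, "rz": 0.05, "claw": 0.085},
    {"tx": -0.0005, "ty": 0.002, "tz": -0.112, "rx": 0, "ry": 0, "rz": 0.05, "claw": 0.085},
  ],
)

```text
clock: 4.7
eef_pos: [401.7, -261.4, 109.5]
tool_rot: [-3.142, -0.0, 3.083]
force: [1.5, 0.8, 0.9]
width: 84.8
```

Call:
apply_moves(
  increments=[
    {"tx": 0, "ty": 0, "tz": 0, "rx": 0, "ry": 0, "rz": 0, "claw": 0.01},
    {"tx": 0, "ty": 0, "tz": 0, "rx": 0, "ry": 0, "rz": 0, "claw": 0.01},
    {"tx": 0, "ty": 0, "tz": 0, "rx": 0, "ry": 0, "rz": 0, "claw": 0.01},
    {"tx": 0, "ty": 0, "tz": 0, "rx": 0, "ry": 0, "rz": 0, "claw": 0.01},
    {"tx": 0, "ty": 0, "tz": 0, "rx": 0, "ry": 0, "rz": 0, "claw": 0.01},
    {"tx": 0, "ty": 0, "tz": 0, "rx": 0, "ry": 0, "rz": 0, "claw": 0.01},
    {"tx": 0, "ty": 0, "tz": 0, "rx": 0, "ry": 0, "rz": 0, "claw": 0.01},
    {"tx": 0, "ty": 0, "tz": 0, "rx": 0, "ry": 0, "rz": 0, "claw": 0.01},
    {"tx": 0, "ty": 0, "tz": 0, "rx": 0, "ry": 0, "rz": 0, "claw": 0.01},
    {"tx": 0, "ty": 0, "tz": 0, "rx": 0, "ry": 0, "rz": 0, "claw": 0.01},
  ],
)

```text
clock: 5.7
eef_pos: [401.5, -261.4, 110.0]
tool_rot: [-3.141, 0.001, 3.084]
force: [-0.1, 0.6, 6.4]
width: 17.5
```

Call:
apply_moves(
  increments=[
    {"tx": 0, "ty": 0, "tz": 0.03, "rx": 0, "ry": 0, "rz": 0, "claw": 0.01},
    {"tx": 0, "ty": 0, "tz": 0.07, "rx": 0, "ry": 0, "rz": 0, "claw": 0.01},
    {"tx": 0, "ty": 0, "tz": 0.105, "rx": 0, "ry": 0, "rz": 0, "claw": 0.01},
    {"tx": 0, "ty": 0, "tz": 0.105, "rx": 0, "ry": 0, "rz": 0, "claw": 0.01},
    {"tx": 0.011, "ty": -0.04, "tz": 0.105, "rx": 0, "ry": 0, "rz": 0, "claw": 0.01},
    {"tx": 0.011, "ty": -0.08, "tz": 0.105, "rx": 0, "ry": 0, "rz": 0, "claw": 0.01},
    {"tx": 0.011, "ty": -0.12, "tz": 0.105, "rx": 0, "ry": 0, "rz": 0, "claw": 0.01},
    {"tx": 0.011, "ty": -0.12, "tz": 0.105, "rx": 0, "ry": 0, "rz": 0, "claw": 0.01},
    {"tx": 0.011, "ty": -0.12, "tz": 0.105, "rx": 0, "ry": 0, "rz": 0, "claw": 0.01},
  ],
)

```text
clock: 6.6
eef_pos: [411.0, -381.4, 213.0]
tool_rot: [3.14, -0.002, 3.081]
force: [0.3, 0.5, -0.2]
width: 17.1
```

Run:
```python
from h import *
c=calibration('wrist'); w=snap('wrist','w4'); s=read_state(); print(s['clock'],s['eef_pos'],s['tool_rot'],s['force'],s['width'])
a=snap('side','s4'); cv2.imwrite('pics/v4.png',np.hstack([cv2.resize(a[190:370,230:430],(440,396),interpolation=cv2.INTER_CUBIC)[:,:,::-1],cv2.resize(w[100:400,170:430],(343,396))[:,:,::-1]]))
```

```text
6.65 [ 411.51056996 -380.11694752  213.17074138] [ 3.13949234e+00 -1.79842961e-03  3.08349458e+00] [-0.31658235  0.31090058 -1.73411982] 17.635274618663846
```

View pics/v4.png

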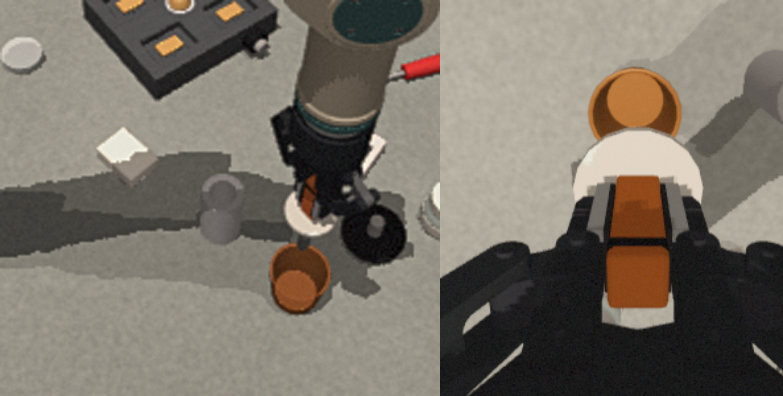

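The view shows the brush held upright by its handle. Its tip is above the pot at (300,280) in the left panel, and the lid lies clear to the right. Dip now.

Call:
apply_moves(
  increments=[
    {"tx": 0.001, "ty": 0, "tz": -0.03, "rx": 0, "ry": 0, "rz": 0, "claw": 0.01},
    {"tx": 0.001, "ty": 0, "tz": -0.06, "rx": 0, "ry": 0, "rz": 0, "claw": 0.01},
    {"tx": 0.001, "ty": 0, "tz": -0.09, "rx": 0, "ry": 0, "rz": 0, "claw": 0.01},
    {"tx": 0.001, "ty": 0, "tz": -0.1, "rx": 0, "ry": 0, "rz": 0, "claw": 0.01},
    {"tx": 0.001, "ty": 0, "tz": -0.1, "rx": 0, "ry": 0, "rz": 0, "claw": 0.01},
    {"tx": 0.001, "ty": 0, "tz": -0.1, "rx": 0, "ry": 0, "rz": 0, "claw": 0.01},
    {"tx": 0.001, "ty": 0, "tz": -0.1, "rx": 0, "ry": 0, "rz": 0, "claw": 0.01},
  ],
)

```text
clock: 7.4
eef_pos: [414.1, -381.7, 115.8]
tool_rot: [-3.14, 0.002, 3.084]
force: [-0.4, 0.5, -1.2]
width: 17.1
```

Call:
apply_moves(
  increments=[
    {"tx": 0, "ty": 0, "tz": -0.003, "rx": 0, "ry": 0, "rz": 0, "claw": 0.01},
    {"tx": 0, "ty": 0, "tz": -0.003, "rx": 0, "ry": 0, "rz": 0, "claw": 0.01},
    {"tx": 0, "ty": 0, "tz": -0.003, "rx": 0, "ry": 0, "rz": 0, "claw": 0.01},
    {"tx": 0, "ty": 0, "tz": 0.04, "rx": 0, "ry": 0, "rz": 0, "claw": 0.01},
    {"tx": 0, "ty": 0, "tz": 0.08, "rx": 0, "ry": 0, "rz": 0, "claw": 0.01},
    {"tx": 0, "ty": 0, "tz": 0.115, "rx": 0, "ry": 0, "rz": 0, "claw": 0.01},
    {"tx": 0, "ty": 0, "tz": 0.115, "rx": 0, "ry": 0, "rz": 0, "claw": 0.01},
  ],
)

```text
clock: 8.1
eef_pos: [415.6, -383.5, 234.5]
tool_rot: [-3.135, 0.008, 3.083]
force: [-0.0, -0.8, 0.2]
width: 17.2
```

Call:
apply_moves(
  increments=[
    {"tx": 0.169, "ty": 0.41, "tz": 0, "rx": 0, "ry": 0, "rz": 0, "claw": 0.01},
    {"tx": 0.169, "ty": 0.41, "tz": 0, "rx": 0, "ry": 0, "rz": 0, "claw": 0.01},
    {"tx": 0.169, "ty": 0.41, "tz": 0, "rx": 0, "ry": 0, "rz": 0, "claw": 0.01},
    {"tx": 0.169, "ty": 0.41, "tz": 0, "rx": 0, "ry": 0, "rz": 0, "claw": 0.01},
    {"tx": 0.169, "ty": 0.41, "tz": 0, "rx": 0, "ry": 0, "rz": 0, "claw": 0.01},
    {"tx": 0.169, "ty": 0.41, "tz": 0, "rx": 0, "ry": 0, "rz": 0, "claw": 0.01},
    {"tx": 0.169, "ty": 0.41, "tz": 0, "rx": 0, "ry": 0, "rz": 0, "claw": 0.01},
    {"tx": 0.169, "ty": 0.41, "tz": 0, "rx": 0, "ry": 0, "rz": 0, "claw": 0.01},
    {"tx": 0.169, "ty": 0.41, "tz": 0, "rx": 0, "ry": 0, "rz": 0, "claw": 0.01},
    {"tx": 0.169, "ty": 0.41, "tz": 0, "rx": 0, "ry": 0, "rz": 0, "claw": 0.01},
    {"tx": 0.169, "ty": 0.41, "tz": 0, "rx": 0, "ry": 0, "rz": 0, "claw": 0.01},
  ],
)

```text
clock: 9.2
eef_pos: [581.7, 30.0, 228.4]
tool_rot: [-3.141, -0.002, 3.087]
force: [0.1, -1.2, 0.0]
width: 17.3
```

Run:
```python
from h import *
for i in range(6):
    s=read_state(); print(s['clock'],np.round(s['eef_pos'],2),s['tool_rot'],np.round(s['force'],2)); get_image('scene')
```

```text
9.2 [581.65  30.04 228.41] [-3.14128268e+00 -1.61605389e-03  3.08653335e+00] [ 0.08 -1.23  0.03]
9.25 [581.4   28.06 228.57] [-3.14032082e+00 -1.65879551e-03  3.08361825e+00] [-0.74 -1.57 -0.39]
9.3 [581.37  27.09 228.77] [-3.14013350e+00 -1.41013444e-03  3.08181071e+00] [-0.36 -0.86 -1.41]
9.35 [581.46  26.72 228.99] [-3.14025765e+00 -1.00652393e-03  3.08096597e+00] [-0.19 -0.34 -1.02]
9.4 [581.6   26.74 229.16] [-3.14055859e+00 -6.42069164e-04  3.08072037e+00] [ 0.22 -1.02 -0.34]
9.45 [581.76  26.93 229.3 ] [-3.14086323e+00 -2.81097631e-04  3.08079415e+00] [-0.84 -0.24 -1.07]
```

Call:
apply_moves(
  increments=[
    {"tx": 0.001, "ty": 0.0015, "tz": -0.03, "rx": 0, "ry": 0, "rz": 0, "claw": 0.01},
    {"tx": 0.001, "ty": 0.0015, "tz": -0.055, "rx": 0, "ry": 0, "rz": 0, "claw": 0.01},
    {"tx": 0.001, "ty": 0.0015, "tz": -0.059, "rx": 0, "ry": 0, "rz": 0, "claw": 0.01},
    {"tx": 0.001, "ty": 0.0015, "tz": -0.059, "rx": 0, "ry": 0, "rz": 0, "claw": 0.01},
    {"tx": 0.001, "ty": 0.0015, "tz": -0.059, "rx": 0, "ry": 0, "rz": 0, "claw": 0.01},
    {"tx": 0.001, "ty": 0.0015, "tz": -0.059, "rx": 0, "ry": 0, "rz": 0, "claw": 0.01},
    {"tx": 0.001, "ty": 0.0015, "tz": -0.059, "rx": 0, "ry": 0, "rz": 0, "claw": 0.01},
  ],
)

```text
clock: 10.2
eef_pos: [583.8, 30.3, 171.4]
tool_rot: [3.141, 0.002, 3.084]
force: [-0.5, 0.3, -0.9]
width: 17.5
```

Run:
```python
from h import *
a=snap('scene','s5');b=snap('side','d5');w=snap('wrist','w5')
s=read_state(); print(s['clock'],np.round(s['eef_pos'],2),np.round(s['force'],2))
f=lambda i,x,y:cv2.resize(i[y-45:y+45,x-45:x+45],(396,396),interpolation=cv2.INTER_CUBIC)[:,:,::-1]
cv2.imwrite('pics/v5.png',np.hstack([f(a,346,200),f(b,312,182)]))
```

```text
10.35 [583.38  30.45 170.84] [ 0.08  0.07 -1.44]
```

View pics/v5.png

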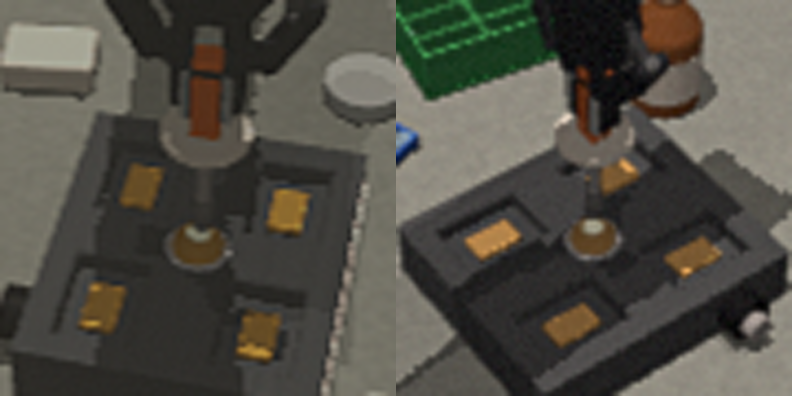

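Both panels show the tip just above the lens, off by about 1.5 mm toward +y. I'll correct that and lower in small steps, watching the force.

Call:
apply_moves(
  increments=[
    {"tx": -0.0005, "ty": -0.0015, "tz": 0, "rx": 0, "ry": 0, "rz": 0, "claw": 0.01},
    {"tx": -0.0005, "ty": -0.0015, "tz": -0.003, "rx": 0, "ry": 0, "rz": 0, "claw": 0.01},
    {"tx": -0.0005, "ty": -0.0015, "tz": -0.006, "rx": 0, "ry": 0, "rz": 0, "claw": 0.01},
    {"tx": -0.0005, "ty": -0.0015, "tz": -0.008, "rx": 0, "ry": 0, "rz": 0, "claw": 0.01},
    {"tx": -0.0005, "ty": -0.0015, "tz": -0.008, "rx": 0, "ry": 0, "rz": 0, "claw": 0.01},
    {"tx": -0.0005, "ty": -0.0015, "tz": -0.008, "rx": 0, "ry": 0, "rz": 0, "claw": 0.01},
  ],
)

```text
clock: 10.95
eef_pos: [582.7, 28.8, 162.4]
tool_rot: [-3.141, -0.0, 3.084]
force: [-0.8, -0.8, 0.9]
width: 17.4
```

Run:
```python
from h import *
for i in range(4):
    s=read_state(); print(s['clock'],np.round(s['eef_pos'],2),np.round(s['force'],2)); get_image('scene')
```

```text
10.95 [582.66  28.76 162.39] [-0.8  -0.76  0.94]
11.0 [582.65  28.78 162.46] [-0.52 -1.02  2.09]
11.05 [582.65  28.79 162.46] [-0.42 -0.61  1.5 ]
11.1 [582.64  28.77 162.45] [-0.37  0.62  1.08]
```

Call:
apply_moves(
  increments=[
    {"tx": 0, "ty": 0, "tz": -0.0015, "rx": 0, "ry": 0, "rz": 0, "claw": 0.01},
    {"tx": 0, "ty": 0, "tz": -0.0015, "rx": 0, "ry": 0, "rz": 0, "claw": 0.01},
    {"tx": 0, "ty": 0, "tz": -0.0015, "rx": 0, "ry": 0, "rz": 0, "claw": 0.01},
    {"tx": 0, "ty": 0, "tz": -0.0015, "rx": 0, "ry": 0, "rz": 0, "claw": 0.01},
  ],
)

```text
clock: 11.55
eef_pos: [582.7, 28.8, 160.9]
tool_rot: [-3.142, 0.0, 3.084]
force: [-0.9, 0.2, 2.2]
width: 17.4
```

Run:
```python
from h import *
for i in range(6):
    s=read_state(); print(s['clock'],np.round(s['eef_pos'],2),np.round(s['force'],2)); get_image('scene')
```

```text
11.55 [582.68  28.76 160.9 ] [-0.85  0.24  2.18]
11.6 [582.63  28.82 160.88] [-0.41 -1.63  2.71]
11.65 [582.67  28.83 160.89] [-0.37  0.1   2.77]
11.7 [582.69  28.83 160.86] [-1.02 -0.44  2.3 ]
11.75 [582.66  28.77 160.84] [-1.34 -0.53  3.04]
11.8 [582.64  28.83 160.85] [ 0.08 -0.77  2.26]
```

Call:
apply_moves(
  increments=[
    {"tx": 0, "ty": 0, "tz": 0.02, "rx": 0, "ry": 0, "rz": 0, "claw": 0.01},
    {"tx": 0, "ty": 0, "tz": 0.05, "rx": 0, "ry": 0, "rz": 0, "claw": 0.01},
    {"tx": 0, "ty": 0, "tz": 0.074, "rx": 0, "ry": 0, "rz": 0, "claw": 0.01},
    {"tx": -0.1, "ty": -0.16, "tz": 0.074, "rx": 0, "ry": 0, "rz": 0, "claw": 0.01},
    {"tx": -0.1, "ty": -0.16, "tz": 0.074, "rx": 0, "ry": 0, "rz": 0, "claw": 0.01},
    {"tx": -0.1, "ty": -0.16, "tz": 0.074, "rx": 0, "ry": 0, "rz": 0, "claw": 0.01},
    {"tx": -0.181, "ty": -0.29, "tz": 0.074, "rx": 0, "ry": 0, "rz": 0, "claw": 0.01},
    {"tx": -0.181, "ty": -0.29, "tz": 0.074, "rx": 0, "ry": 0, "rz": 0, "claw": 0.01},
    {"tx": -0.181, "ty": -0.29, "tz": 0.074, "rx": 0, "ry": 0, "rz": 0, "claw": 0.01},
    {"tx": -0.181, "ty": -0.29, "tz": 0.074, "rx": 0, "ry": 0, "rz": 0, "claw": 0.01},
    {"tx": -0.181, "ty": -0.29, "tz": 0.074, "rx": 0, "ry": 0, "rz": 0, "claw": 0.01},
    {"tx": -0.181, "ty": -0.29, "tz": 0.074, "rx": 0, "ry": 0, "rz": 0, "claw": 0.01},
  ],
)

```text
clock: 13.05
eef_pos: [401.0, -261.7, 234.6]
tool_rot: [3.141, -0.0, 3.081]
force: [0.6, 0.1, -1.2]
width: 17.4
```

Call:
apply_moves(
  increments=[
    {"tx": 0, "ty": 0, "tz": 0, "rx": 0, "ry": 0, "rz": 0, "claw": 0.01},
    {"tx": 0, "ty": 0, "tz": 0, "rx": 0, "ry": 0, "rz": 0, "claw": 0.01},
    {"tx": 0, "ty": 0, "tz": 0, "rx": 0, "ry": 0, "rz": 0, "claw": 0.01},
    {"tx": 0, "ty": 0, "tz": 0, "rx": 0, "ry": 0, "rz": 0, "claw": 0.01},
    {"tx": 0, "ty": 0, "tz": 0, "rx": 0, "ry": 0, "rz": 0, "claw": 0.01},
  ],
)

```text
clock: 13.55
eef_pos: [401.9, -260.7, 234.8]
tool_rot: [3.142, 0.0, 3.085]
force: [-0.4, -0.2, -0.8]
width: 17.3
```

Call:
apply_moves(
  increments=[
    {"tx": -0.0003, "ty": -0.0007, "tz": -0.03, "rx": 0, "ry": 0, "rz": 0, "claw": 0.01},
    {"tx": -0.0003, "ty": -0.0007, "tz": -0.06, "rx": 0, "ry": 0, "rz": 0, "claw": 0.01},
    {"tx": -0.0003, "ty": -0.0007, "tz": -0.09, "rx": 0, "ry": 0, "rz": 0, "claw": 0.01},
    {"tx": -0.0003, "ty": -0.0007, "tz": -0.11, "rx": 0, "ry": 0, "rz": 0, "claw": 0.01},
    {"tx": -0.0003, "ty": -0.0007, "tz": -0.12, "rx": 0, "ry": 0, "rz": 0, "claw": 0.01},
    {"tx": -0.0003, "ty": -0.0007, "tz": -0.124, "rx": 0, "ry": 0, "rz": 0, "claw": 0.01},
    {"tx": -0.0003, "ty": -0.0007, "tz": -0.124, "rx": 0, "ry": 0, "rz": 0, "claw": 0.01},
    {"tx": -0.0003, "ty": -0.0007, "tz": -0.124, "rx": 0, "ry": 0, "rz": 0, "claw": 0.01},
  ],
)

```text
clock: 14.35
eef_pos: [402.0, -262.3, 111.6]
tool_rot: [-3.141, 0.002, 3.084]
force: [0.0, -0.0, -0.3]
width: 17.2
```

Call:
apply_moves(
  increments=[
    {"tx": 0, "ty": 0.0006, "tz": -0.0015, "rx": 0, "ry": 0, "rz": 0, "claw": 0.01},
    {"tx": 0, "ty": 0.0006, "tz": -0.0015, "rx": 0, "ry": 0, "rz": 0, "claw": 0.01},
    {"tx": 0, "ty": 0.0006, "tz": -0.0015, "rx": 0, "ry": 0, "rz": 0, "claw": 0.01},
    {"tx": 0, "ty": 0.0006, "tz": -0.0015, "rx": 0, "ry": 0, "rz": 0, "claw": 0.05},
    {"tx": 0, "ty": 0.0006, "tz": -0.0015, "rx": 0, "ry": 0, "rz": 0, "claw": 0.05},
    {"tx": 0, "ty": 0.0006, "tz": -0.0015, "rx": 0, "ry": 0, "rz": 0, "claw": 0.05},
    {"tx": 0, "ty": 0.0006, "tz": -0.0015, "rx": 0, "ry": 0, "rz": 0, "claw": 0.05},
    {"tx": 0, "ty": 0.0006, "tz": -0.0015, "rx": 0, "ry": 0, "rz": 0, "claw": 0.05},
  ],
)

```text
clock: 15.15
eef_pos: [401.2, -261.2, 109.2]
tool_rot: [3.141, -0.0, 3.084]
force: [-0.4, -0.6, -0.0]
width: 50.1
```

Call:
apply_moves(
  increments=[
    {"tx": 0, "ty": 0, "tz": 0.03, "rx": 0, "ry": 0, "rz": 0, "claw": 0.05},
    {"tx": 0, "ty": 0, "tz": 0.07, "rx": 0, "ry": 0, "rz": 0, "claw": 0.05},
    {"tx": 0, "ty": 0, "tz": 0.11, "rx": 0, "ry": 0, "rz": 0, "claw": 0.05},
    {"tx": 0.06, "ty": -0.06, "tz": 0.11, "rx": 0, "ry": 0, "rz": 0, "claw": 0.05},
    {"tx": 0.137, "ty": -0.132, "tz": 0.08, "rx": 0, "ry": 0, "rz": 0, "claw": 0.05},
    {"tx": 0.137, "ty": -0.132, "tz": 0.05, "rx": 0, "ry": 0, "rz": 0, "claw": 0.05},
    {"tx": 0.137, "ty": -0.132, "tz": 0.03, "rx": 0, "ry": 0, "rz": 0, "claw": 0.05},
    {"tx": 0.137, "ty": -0.132, "tz": 0.01, "rx": 0, "ry": 0, "rz": 0, "claw": 0.05},
    {"tx": 0.137, "ty": -0.132, "tz": 0.0, "rx": 0, "ry": 0, "rz": 0, "claw": 0.05},
    {"tx": 0.137, "ty": -0.132, "tz": 0.0, "rx": 0, "ry": 0, "rz": 0, "claw": 0.05},
    {"tx": 0.137, "ty": -0.132, "tz": 0.0, "rx": 0, "ry": 0, "rz": 0, "claw": 0.05},
  ],
)

```text
clock: 16.25
eef_pos: [538.3, -392.9, 110.5]
tool_rot: [-3.141, 0.001, 3.084]
force: [0.4, 0.6, 1.2]
width: 49.9
```

Run:
```python
from h import *
s=read_state(); w=snap('wrist','w6'); a=snap('side','d6'); print(s['clock'],np.round(s['eef_pos'],2),s['tool_rot'],np.round(s['force'],2))
c=calibration('wrist'); np.save('w6.npy',c,allow_pickle=True)
cv2.imwrite('pics/v6.png',np.hstack([w[:, 100:540,::-1],cv2.resize(a[220:380,280:420],(350,400),interpolation=cv2.INTER_CUBIC)[:,:,::-1]]))
```

```text
16.25 [ 538.26 -392.86  110.49] [-3.14144554e+00  5.17556474e-04  3.08395269e+00] [0.4  0.61 1.15]
```

View pics/v6.png

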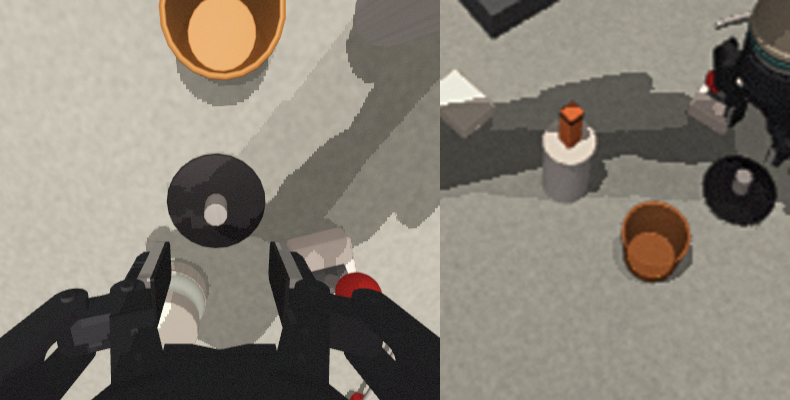

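The brush is home in its stand (right panel, 570,140) and the pot is upright. The knob top is at wrist pixel (315.5,214). The jar sits close behind the left finger and the red ball behind the right one, so I'll check clearances.

Run:
```python
from h import *
c=np.load('w6.npy',allow_pickle=True).item()
w=cv2.imread('pics/w6.png'); hsv=cv2.cvtColor(w,cv2.COLOR_BGR2HSV)
print('knob',atz(c,315.5,214,42)[:2],'ball',atz(c,458,287,92)[:2])
m=np.zeros((400,640),np.uint8); m[150:250,260:370]=(hsv[150:250,260:370,2]<70)*255
b=max(cv2.findContours(m,0,1)[0],key=cv2.contourArea); W=np.array([atz(c,*p[0],14)[:2] for p in b],np.float32); print('lid',cv2.minEnclosingCircle(W))
c3=np.load('w3.npy',allow_pickle=True).item(); print('jar',atz(c3,253,331,60)[:2],'pot?',atz(c,322,15,5)[:2])
```

```text
knob [ 540.96013089 -396.7807672 ] ball [ 575.1538981  -311.24254553]
lid ((541.1927490234375, -397.0635070800781), 40.574649810791016)
jar [ 625.98812791 -441.14879592] pot? [ 402.24991198 -384.05817919]
```

Call:
apply_moves(
  increments=[
    {"tx": 0.0015, "ty": -0.0025, "tz": -0.03, "rx": 0, "ry": 0, "rz": 0, "claw": 0.05},
    {"tx": 0.0015, "ty": -0.0025, "tz": -0.06, "rx": 0, "ry": 0, "rz": 0, "claw": 0.05},
    {"tx": 0.0015, "ty": -0.0025, "tz": -0.085, "rx": 0, "ry": 0, "rz": 0, "claw": 0.05},
    {"tx": 0.0015, "ty": -0.0025, "tz": -0.092, "rx": 0, "ry": 0, "rz": 0, "claw": 0.05},
    {"tx": 0.0015, "ty": -0.0025, "tz": -0.092, "rx": 0, "ry": 0, "rz": 0, "claw": 0.05},
    {"tx": 0.0015, "ty": -0.0025, "tz": -0.092, "rx": 0, "ry": 0, "rz": 0, "claw": 0.05},
  ],
)

```text
clock: 16.95
eef_pos: [540.9, -396.5, 19.3]
tool_rot: [-3.14, 0.003, 3.084]
force: [-0.1, 0.2, 0.3]
width: 50.1
```

Call:
apply_moves(
  increments=[
    {"tx": 0, "ty": 0, "tz": 0, "rx": 0, "ry": 0, "rz": 0, "claw": 0.01},
    {"tx": 0, "ty": 0, "tz": 0, "rx": 0, "ry": 0, "rz": 0, "claw": 0.01},
    {"tx": 0, "ty": 0, "tz": 0, "rx": 0, "ry": 0, "rz": 0, "claw": 0.01},
    {"tx": 0, "ty": 0, "tz": 0, "rx": 0, "ry": 0, "rz": 0, "claw": 0.01},
    {"tx": 0, "ty": 0, "tz": 0, "rx": 0, "ry": 0, "rz": 0, "claw": 0.01},
    {"tx": 0, "ty": 0, "tz": 0, "rx": 0, "ry": 0, "rz": 0, "claw": 0.01},
    {"tx": 0, "ty": 0, "tz": 0, "rx": 0, "ry": 0, "rz": 0, "claw": 0.01},
  ],
)

```text
clock: 17.65
eef_pos: [540.6, -396.3, 18.9]
tool_rot: [-3.141, 0.002, 3.084]
force: [-0.9, 0.7, 7.1]
width: 16.2
```

Call:
apply_moves(
  increments=[
    {"tx": 0, "ty": 0, "tz": 0.04, "rx": 0, "ry": 0, "rz": 0, "claw": 0.01},
    {"tx": 0, "ty": 0, "tz": 0.09, "rx": 0, "ry": 0, "rz": 0, "claw": 0.01},
    {"tx": -0.03, "ty": 0.003, "tz": 0.09, "rx": 0, "ry": 0, "rz": 0, "claw": 0.01},
    {"tx": -0.07, "ty": 0.008, "tz": 0.09, "rx": 0, "ry": 0, "rz": 0, "claw": 0.01},
    {"tx": -0.11, "ty": 0.015, "tz": 0.09, "rx": 0, "ry": 0, "rz": 0, "claw": 0.01},
    {"tx": -0.1275, "ty": 0.015, "tz": 0.09, "rx": 0, "ry": 0, "rz": 0, "claw": 0.01},
    {"tx": -0.1275, "ty": 0.015, "tz": 0.09, "rx": 0, "ry": 0, "rz": 0, "claw": 0.01},
    {"tx": -0.1275, "ty": 0.015, "tz": 0.09, "rx": 0, "ry": 0, "rz": 0, "claw": 0.01},
    {"tx": -0.1275, "ty": 0.015, "tz": 0.09, "rx": 0, "ry": 0, "rz": 0, "claw": 0.01},
  ],
)

```text
clock: 18.55
eef_pos: [414.2, -380.8, 107.5]
tool_rot: [-3.141, 0.002, 3.085]
force: [-0.4, 0.4, -1.0]
width: 15.6
```

Run:
```python
from h import *
a=snap('side','d7'); b=snap('scene','s7'); s=read_state(); print(s['clock'],np.round(s['eef_pos'],2),s['tool_rot'],np.round(s['force'],2))
f=lambda i,x,y:cv2.resize(i[y-45:y+45,x-45:x+45],(396,396),interpolation=cv2.INTER_CUBIC)[:,:,::-1]
cv2.imwrite('pics/v7.png',np.hstack([f(b,228,150),f(a,365,300)]))
```

```text
18.65 [ 413.8  -380.58  107.24] [-3.14148204e+00  1.02643291e-03  3.08509394e+00] [-0.24  0.79 -1.2 ]
```

View pics/v7.png

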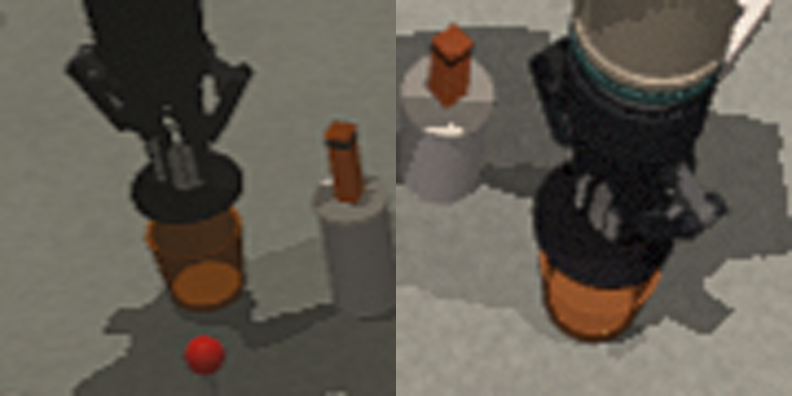

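The lid is held level above the pot and about 2 to 3 mm toward -y, which the plug's play allows. The brush stands in its stand. Lowering the lid.

Call:
apply_moves(
  increments=[
    {"tx": 0, "ty": 0.002, "tz": -0.015, "rx": 0, "ry": 0, "rz": 0, "claw": 0.01},
    {"tx": 0, "ty": 0.002, "tz": -0.025, "rx": 0, "ry": 0, "rz": 0, "claw": 0.01},
    {"tx": 0, "ty": 0.002, "tz": -0.031, "rx": 0, "ry": 0, "rz": 0, "claw": 0.01},
    {"tx": 0, "ty": 0.002, "tz": -0.034, "rx": 0, "ry": 0, "rz": 0, "claw": 0.01},
    {"tx": 0, "ty": 0.002, "tz": -0.036, "rx": 0, "ry": 0, "rz": 0, "claw": 0.01},
    {"tx": 0, "ty": 0.002, "tz": -0.036, "rx": 0, "ry": 0, "rz": 0, "claw": 0.01},
    {"tx": 0, "ty": 0.002, "tz": -0.036, "rx": 0, "ry": 0, "rz": 0, "claw": 0.01},
  ],
)

```text
clock: 19.35
eef_pos: [412.5, -379.0, 71.6]
tool_rot: [-3.141, 0.001, 3.084]
force: [-0.2, 0.3, -1.0]
width: 16.4
```

Call:
apply_moves(
  increments=[
    {"tx": 0, "ty": 0, "tz": -0.001, "rx": 0, "ry": 0, "rz": 0, "claw": 0.01},
    {"tx": 0, "ty": 0, "tz": -0.001, "rx": 0, "ry": 0, "rz": 0, "claw": 0.01},
    {"tx": 0, "ty": 0, "tz": -0.001, "rx": 0, "ry": 0, "rz": 0, "claw": 0.05},
    {"tx": 0, "ty": 0, "tz": -0.001, "rx": 0, "ry": 0, "rz": 0, "claw": 0.05},
    {"tx": 0, "ty": 0, "tz": -0.001, "rx": 0, "ry": 0, "rz": 0, "claw": 0.05},
    {"tx": 0, "ty": 0, "tz": -0.001, "rx": 0, "ry": 0, "rz": 0, "claw": 0.05},
    {"tx": 0, "ty": 0, "tz": -0.001, "rx": 0, "ry": 0, "rz": 0, "claw": 0.05},
    {"tx": 0, "ty": 0, "tz": 0.03, "rx": 0, "ry": 0, "rz": 0, "claw": 0.05},
    {"tx": 0, "ty": 0, "tz": 0.08, "rx": 0, "ry": 0, "rz": 0, "claw": 0.05},
    {"tx": 0, "ty": 0, "tz": 0.13, "rx": 0, "ry": 0, "rz": 0, "claw": 0.05},
    {"tx": 0, "ty": 0, "tz": 0.16, "rx": 0, "ry": 0, "rz": 0, "claw": 0.05},
  ],
)

```text
clock: 20.45
eef_pos: [413.3, -379.7, 235.1]
tool_rot: [-3.139, 0.004, 3.084]
force: [1.4, -0.7, 0.1]
width: 50.1
```

Call:
apply_moves(
  increments=[
    {"tx": 0.15, "ty": 0.4, "tz": 0, "rx": 0, "ry": 0, "rz": 0, "claw": 0.085},
    {"tx": 0.15, "ty": 0.4, "tz": 0, "rx": 0, "ry": 0, "rz": 0, "claw": 0.085},
    {"tx": 0.15, "ty": 0.4, "tz": 0, "rx": 0, "ry": 0, "rz": 0, "claw": 0.085},
    {"tx": 0.15, "ty": 0.4, "tz": 0, "rx": 0, "ry": 0, "rz": 0, "claw": 0.085},
    {"tx": 0.15, "ty": 0.4, "tz": 0, "rx": 0, "ry": 0, "rz": 0, "claw": 0.085},
    {"tx": 0.15, "ty": 0.4, "tz": 0, "rx": 0, "ry": 0, "rz": 0, "claw": 0.085},
    {"tx": 0.15, "ty": 0.4, "tz": 0, "rx": 0, "ry": 0, "rz": 0, "claw": 0.085},
    {"tx": 0.15, "ty": 0.4, "tz": 0, "rx": 0, "ry": 0, "rz": 0, "claw": 0.085},
    {"tx": 0.15, "ty": 0.4, "tz": 0, "rx": 0, "ry": 0, "rz": 0, "claw": 0.085},
    {"tx": 0.15, "ty": 0.4, "tz": 0, "rx": 0, "ry": 0, "rz": 0, "claw": 0.085},
  ],
)

```text
clock: 21.45
eef_pos: [563.4, 27.5, 231.1]
tool_rot: [3.138, 0.001, 3.092]
force: [-0.2, -0.1, 0.5]
width: 84.8
```

Call:
apply_moves(
  increments=[
    {"tx": -0.06, "ty": 0.27, "tz": 0, "rx": 0, "ry": 0, "rz": 0, "claw": 0.085},
    {"tx": -0.06, "ty": 0.27, "tz": 0, "rx": 0, "ry": 0, "rz": 0, "claw": 0.085},
    {"tx": -0.06, "ty": 0.27, "tz": 0, "rx": 0, "ry": 0, "rz": 0, "claw": 0.085},
    {"tx": -0.06, "ty": 0.27, "tz": 0, "rx": 0, "ry": 0, "rz": 0, "claw": 0.085},
    {"tx": -0.06, "ty": 0.27, "tz": 0, "rx": 0, "ry": 0, "rz": 0, "claw": 0.085},
    {"tx": -0.06, "ty": 0.27, "tz": 0, "rx": 0, "ry": 0, "rz": 0, "claw": 0.085},
    {"tx": -0.06, "ty": 0.27, "tz": 0, "rx": 0, "ry": 0, "rz": 0, "claw": 0.085},
    {"tx": -0.06, "ty": 0.27, "tz": 0, "rx": 0, "ry": 0, "rz": 0, "claw": 0.085},
    {"tx": -0.06, "ty": 0.27, "tz": 0, "rx": 0, "ry": 0, "rz": 0, "claw": 0.085},
    {"tx": -0.06, "ty": 0.27, "tz": 0, "rx": 0, "ry": 0, "rz": 0, "claw": 0.085},
  ],
)

```text
clock: 22.45
eef_pos: [503.1, 288.9, 231.3]
tool_rot: [-3.14, 0.0, 3.08]
force: [0.3, -0.3, -0.0]
width: 85.1
```

Run:
```python
from h import *
a=snap('side','d8'); get_image('scene'); get_image('scene'); 
s=read_state(); c=calibration('wrist'); np.save('w8.npy',c,allow_pickle=True); w=snap('wrist','w8'); print(s['clock'],np.round(s['eef_pos'],2),s['tool_rot'],np.round(s['qd'],3),s['qpos'])
f=cv2.resize(a[260:350,320:410],(160,160),interpolation=cv2.INTER_CUBIC)[:,:,::-1]
g=np.zeros((400,160,3),np.uint8); g[:160]=f
cv2.imwrite('pics/v8.png',np.hstack([w[:,:,::-1],g]))
```

```text
22.6 [502.8  290.08 231.4 ] [-3.14133515e+00  1.31477283e-04  3.08171666e+00] [-0.007  0.001 -0.005 -0.002 -0.001  0.003 -0.   ] [-0.55245685  0.52668853 -0.02965271  1.71669573  0.01941357  0.89853902
  0.92073598]
```

View pics/v8.png

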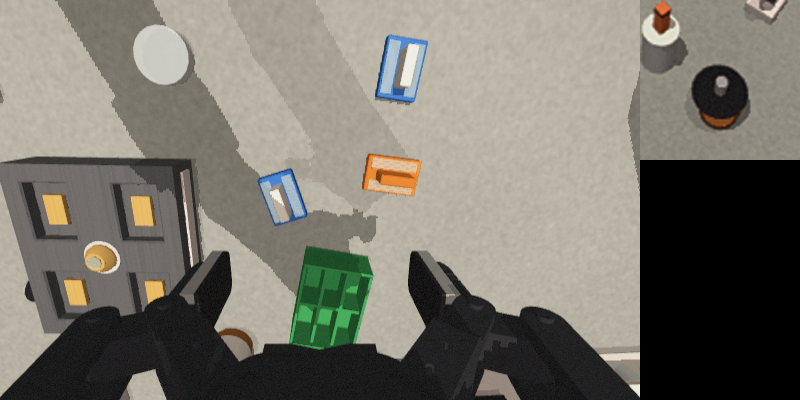

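The lid is on the pot (inset at 720,90). The blue holders are at (402,69) and (283,197), and the orange look-alike at (391,175) is to be left. I'll fit the holder poses by silhouette.

```bash
cat >> h.py <<'E'
from scipy.optimize import minimize
def fit(img,c,box,g,S=4,z0=0.,vis=None):
    """img BGR; fit holder (x,y,yaw) to bluish mask within box x0,y0,x1,y1"""
    x0,y0,x1,y1=box; sub=cv2.resize(img[y0:y1,x0:x1],None,fx=S,fy=S,interpolation=cv2.INTER_LINEAR).astype(int)
    M=(sub[...,0]>sub[...,2]+12).astype(np.uint8)
    def hull(p,sx,sy,za,zb):
        r=R.from_euler('z',p[2]).as_matrix()
        P=[proj(c,r@[a*sx/2,b*sy/2,0]+[p[0],p[1],z0+z]) for a in(-1,1) for b in(-1,1) for z in(za,zb)]
        P=((np.array(P)-[x0,y0]+.5)*S-.5)*16
        k=np.zeros(M.shape,np.uint8); cv2.fillConvexPoly(k,cv2.convexHull(np.round(P).astype(np.int32)),1,shift=4); return k
    def cost(p):
        k=hull(p,64,44,0,14)&(1-hull(p,40,12,14,44)); return ((k!=M).sum())/max(M.sum(),1)
    best=min((minimize(cost,[g[0],g[1],y],method='Nelder-Mead',options=dict(initial_simplex=[[g[0],g[1],y],[g[0]+12,g[1],y],[g[0],g[1]+12,y],[g[0],g[1],y+.4]],xatol=.02,fatol=1e-4)) for y in g[2]),key=lambda r:r.fun)
    return best.x,best.fun,M.sum()/S/S
E
python3 - <<'E'
from h import *
c=np.load('w8.npy',allow_pickle=True).item(); im=cv2.imread('pics/w8.png')
for n,u in dict(A=(283,197),B=(402,69)).items():
    g=atz(c,*u,10); print(n,g[:2],*fit(im,c,(u[0]-45,u[1]-45,u[0]+45,u[1]+45),(g[0],g[1],(-.8,0,.8,1.6))))
c2=np.load('w2.npy',allow_pickle=True).item(); g=atz(c2,475,67,10);print('A in w2',*fit(cv2.imread('pics/w2.png'),c2,(430,20,520,115),(g[0],g[1],(0,.4))))
# stage in w8
print('stage w8 edge',[np.round(atz(c,*p,50)[:2],1).tolist() for p in [(1,163),(190,160)]],'lens',atz(c,97,257,64)[:2])
E
```

```text
A [533.68366378 242.44775955] [5.34717176e+02 2.41415586e+02 2.37574002e-01] 0.08095633711806517 1354.125
B [394.45269978 387.81097682] [394.72263271 386.35826499   2.93103058] 0.07769488875134378 1918.5625
A in w2 [5.34312631e+02 2.42379742e+02 2.44397999e-01] 0.06882087929159546 1609.25
stage w8 edge [[466.3, -50.3], [475.2, 152.7]] lens [575.96199214  34.0369634 ]
```

Run:
```python
from h import *
for f in('w2','w3','w8'):
    c=np.load(f+'.npy',allow_pickle=True).item(); im=cv2.imread(f'pics/{f}.png'); h=cv2.cvtColor(im,cv2.COLOR_BGR2HSV)
    m=((h[...,0]>12)&(h[...,0]<28)&(h[...,1]>90)&(h[...,2]>120)).astype(np.uint8)
    n,l,st,ce=cv2.connectedComponentsWithStats(m)
    for i in range(1,n):
        if 200<st[i,4]<1500:
            p=atz(c,*ce[i],41.5)[:2]; y=-.083; q=p-[582.5,28.8]; print(f,ce[i].round(1),st[i,4],p.round(1),'stage frame',[round(q@[np.cos(y),np.sin(y)],1),round(q@[-np.sin(y),np.cos(y)],1)])
im=cv2.imread('pics/w2.png')[45:275,200:420]; cv2.imwrite('pics/z2.png',cv2.resize(im,None,fx=2.6,fy=2.6,interpolation=cv2.INTER_CUBIC))
```

```text
w2 [586.6  14.5] 600 [520.9 342.9] stage frame [np.float64(-87.4), np.float64(307.9)]
w2 [347.5 112. ] 674 [531.5  82.4] stage frame [np.float64(-55.2), np.float64(49.2)]
w2 [262.  135.3] 626 [523.7 -17.1] stage frame [np.float64(-54.8), np.float64(-50.6)]
w2 [316.4 170.8] 472 [582.8  27.7] stage frame [np.float64(0.4), np.float64(-1.1)]
w2 [368.2 202.7] 535 [640.6  73.9] stage frame [np.float64(54.1), np.float64(49.8)]
w2 [289.2 222.5] 494 [632.9 -25.7] stage frame [np.float64(54.8), np.float64(-50.1)]
w2 [469.  275.2] 755 [779.5 169.8] stage frame [np.float64(184.7), np.float64(156.9)]
w3 [331.1 123.3] 513 [ 409.  -258.9] stage frame [np.float64(-149.0), np.float64(-301.1)]
w3 [561.3 148.4] 629 [523.2 -17.3] stage frame [np.float64(-55.3), np.float64(-50.9)]
w3 [614.2 185.1] 621 [588.5  37.6] stage frame [np.float64(5.2), np.float64(9.3)]
w3 [564.2 233.4] 506 [632.4 -25.7] stage frame [np.float64(54.3), np.float64(-50.2)]
w8 [392.2 175.4] 1103 [506.9 370.9] stage frame [np.float64(-103.7), np.float64(334.6)]
w8 [ 54.8 208.9] 598 [523.2 -16.8] stage frame [np.float64(-55.3), np.float64(-50.3)]
w8 [141.7 210.2] 586 [530.7  82.7] stage frame [np.float64(-56.1), np.float64(49.5)]
w8 [101.  257.3] 543 [587.3  19.9] stage frame [np.float64(5.5), np.float64(-8.5)]
w8 [ 75.1 291.4] 488 [632.2 -25.2] stage frame [np.float64(54.0), np.float64(-49.7)]
w8 [153.6 289.3] 342 [635.   73.8] stage frame [np.float64(48.6), np.float64(49.2)]
```

View pics/z2.png

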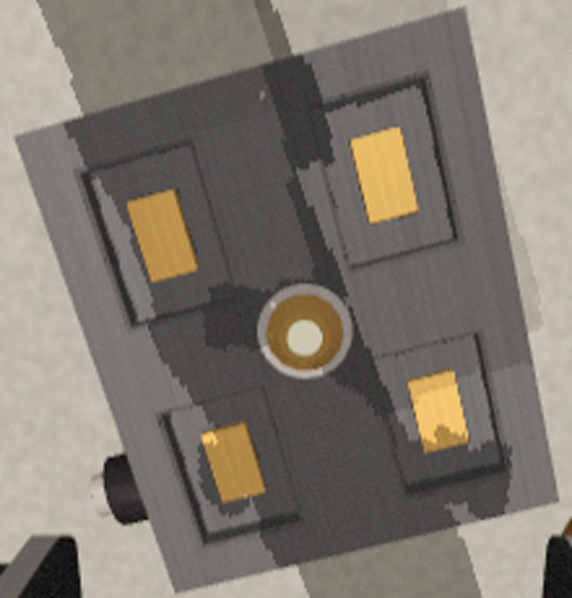

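The enlarged view shows the pads centred in their recesses, with the stage yaw about -0.079 and centre (582.3,28.6). The recess offsets are ±55 and ±50. Next I pick holder A at (534.5,241.9), yaw 0.24.

Call:
apply_moves(
  increments=[
    {"tx": 0.032, "ty": -0.048, "tz": -0.04, "rx": 0, "ry": 0, "rz": 1.7, "claw": 0.05},
    {"tx": 0.032, "ty": -0.048, "tz": -0.08, "rx": 0, "ry": 0, "rz": 3.4, "claw": 0.05},
    {"tx": 0.032, "ty": -0.048, "tz": -0.12, "rx": 0, "ry": 0, "rz": 3.43, "claw": 0.05},
    {"tx": 0.032, "ty": -0.048, "tz": -0.13, "rx": 0, "ry": 0, "rz": 3.43, "claw": 0.05},
    {"tx": 0.032, "ty": -0.048, "tz": -0.13, "rx": 0, "ry": 0, "rz": 3.43, "claw": 0.05},
    {"tx": 0.032, "ty": -0.048, "tz": -0.13, "rx": 0, "ry": 0, "rz": 3.43, "claw": 0.05},
    {"tx": 0.032, "ty": -0.048, "tz": -0.13, "rx": 0, "ry": 0, "rz": 3.43, "claw": 0.05},
  ],
)

```text
clock: 23.35
eef_pos: [535.7, 244.7, 103.7]
tool_rot: [3.14, 0.004, -2.899]
force: [-0.8, 0.7, 1.0]
width: 50.2
```

Run:
```python
from h import *
get_image('scene'); s=read_state(); c=calibration('wrist'); w=snap('wrist','w9')[:,:,::-1].copy(); print(s['clock'],np.round(s['eef_pos'],2),s['tool_rot'])
u=proj(c,(534.5,241.9,10)); print(u); u=u.astype(int)
print(fit(w,c,(u[0]-75,max(u[1]-75,0),u[0]+75,min(u[1]+75,400)),(534.5,241.9,(.24,))))
```

```text
23.4 [535.53 244.52 103.57] [ 3.14063904  0.00398773 -2.89947404]
[316.78887545 199.44177204]
(array([5.34846540e+02, 2.41568524e+02, 2.49020623e-01]), np.float64(0.03977886154648003), np.float64(3357.625))
```

Call:
apply_moves(
  increments=[
    {"tx": -0.0007, "ty": -0.003, "tz": -0.035, "rx": 0, "ry": 0, "rz": 0.07, "claw": 0.05},
    {"tx": -0.0007, "ty": -0.003, "tz": -0.065, "rx": 0, "ry": 0, "rz": 0.07, "claw": 0.05},
    {"tx": -0.0007, "ty": -0.003, "tz": -0.085, "rx": 0, "ry": 0, "rz": 0.07, "claw": 0.05},
    {"tx": -0.0007, "ty": -0.003, "tz": -0.085, "rx": 0, "ry": 0, "rz": 0.07, "claw": 0.05},
    {"tx": -0.0007, "ty": -0.003, "tz": -0.085, "rx": 0, "ry": 0, "rz": 0.07, "claw": 0.05},
    {"tx": -0.0007, "ty": -0.003, "tz": -0.085, "rx": 0, "ry": 0, "rz": 0.07, "claw": 0.05},
  ],
)

```text
clock: 24.05
eef_pos: [534.8, 241.0, 18.0]
tool_rot: [3.141, 0.003, -2.894]
force: [-0.1, 0.2, 0.3]
width: 50.3
```

Call:
apply_moves(
  increments=[
    {"tx": 0, "ty": 0, "tz": 0, "rx": 0, "ry": 0, "rz": 0, "claw": 0.005},
    {"tx": 0, "ty": 0, "tz": 0, "rx": 0, "ry": 0, "rz": 0, "claw": 0.005},
    {"tx": 0, "ty": 0, "tz": 0, "rx": 0, "ry": 0, "rz": 0, "claw": 0.005},
    {"tx": 0, "ty": 0, "tz": 0, "rx": 0, "ry": 0, "rz": 0, "claw": 0.005},
    {"tx": 0, "ty": 0, "tz": 0, "rx": 0, "ry": 0, "rz": 0, "claw": 0.005},
    {"tx": 0, "ty": 0, "tz": 0, "rx": 0, "ry": 0, "rz": 0, "claw": 0.005},
    {"tx": 0, "ty": 0, "tz": 0, "rx": 0, "ry": 0, "rz": 0, "claw": 0.005},
  ],
)

```text
clock: 24.75
eef_pos: [534.2, 240.6, 17.2]
tool_rot: [3.141, 0.001, -2.894]
force: [-0.7, 0.6, 6.0]
width: 11.0
```

Run:
```python
from h import *
s=read_state(); print(s['clock'],np.round(s['eef_pos'],2),s['tool_rot'],s['force'],s['width'])
```

```text
24.75 [534.23 240.55  17.24] [ 3.14128499e+00  1.42250733e-03 -2.89426688e+00] [-0.65071405  0.55521754  6.03644577] 10.995712078140972
```

Call:
apply_moves(
  increments=[
    {"tx": 0, "ty": 0, "tz": 0.04, "rx": 0, "ry": 0, "rz": 0, "claw": 0.005},
    {"tx": 0, "ty": 0, "tz": 0.08, "rx": 0, "ry": 0, "rz": 0, "claw": 0.005},
    {"tx": 0, "ty": -0.03, "tz": 0.08, "rx": 0, "ry": 0, "rz": -1.2, "claw": 0.005},
    {"tx": -0.002, "ty": -0.07, "tz": 0.08, "rx": 0, "ry": 0, "rz": -2.5, "claw": 0.005},
    {"tx": -0.003, "ty": -0.11, "tz": 0.08, "rx": 0, "ry": 0, "rz": -3.74, "claw": 0.005},
    {"tx": -0.0036, "ty": -0.14, "tz": 0.08, "rx": 0, "ry": 0, "rz": -3.74, "claw": 0.005},
    {"tx": -0.0036, "ty": -0.1577, "tz": 0.08, "rx": 0, "ry": 0, "rz": -3.74, "claw": 0.005},
    {"tx": -0.0036, "ty": -0.1577, "tz": 0.08, "rx": 0, "ry": 0, "rz": -3.74, "claw": 0.005},
    {"tx": -0.0036, "ty": -0.1577, "tz": 0.08, "rx": 0, "ry": 0, "rz": -3.74, "claw": 0.005},
    {"tx": -0.0036, "ty": -0.1577, "tz": 0.08, "rx": 0, "ry": 0, "rz": -3.74, "claw": 0.005},
    {"tx": -0.0036, "ty": -0.1577, "tz": 0.08, "rx": 0, "ry": 0, "rz": -3.74, "claw": 0.005},
  ],
)

```text
clock: 25.85
eef_pos: [530.0, 84.2, 96.3]
tool_rot: [3.141, -0.0, 3.065]
force: [1.2, -0.1, -2.1]
width: 11.1
```

Run:
```python
from h import *
get_image('scene');get_image('scene'); s=read_state(); c=calibration('wrist'); w=snap('wrist','w10')[:,:,::-1].copy(); print(s['clock'],np.round(s['eef_pos'],2),s['tool_rot'],s['width'],s['force'])
u=proj(c,(531.4,82.8,90)); print(u); cv2.imwrite('pics/v10.png',w)
M=(w[...,0].astype(int)>w[...,2]+12); ys,xs=np.where(M); print(M.sum(),xs.min(),xs.max(),ys.min(),ys.max())
```

```text
25.95 [529.93  83.75  96.26] [ 3.14116555e+00 -1.44902591e-04  3.06451182e+00] 10.942333926618986 [-0.01056819  1.03199972 -1.40525308]
[318.5156348  252.51114995]
11891 0 639 0 399
```

View pics/v10.png

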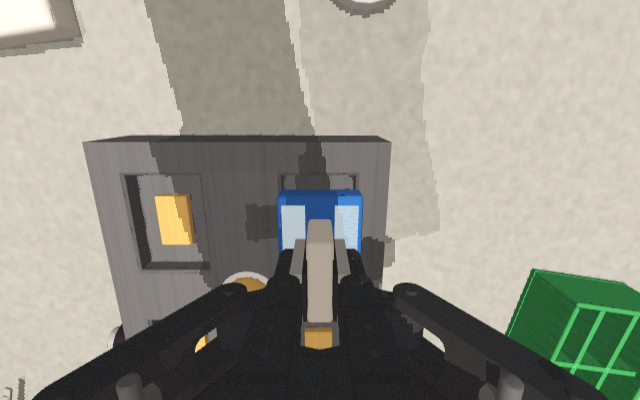

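The held plate is at columns 279–361 with its front edge at row 191. The recess front edge is at row 174, columns 280–358. I'll check the alignment numerically.

Run:
```python
from h import *
c=calibration('wrist'); w=cv2.imread('pics/v10.png').astype(int)
M=(w[...,0]>w[...,2]+40)
for r in (190,192,194,197,205,215): 
    x=np.where(M[r,240:400])[0]+240; print(r,(x.min(),x.max()) if len(x) else None)
for col in (300,320,340): y=np.where(M[150:240,col])[0]+150; print('col',col,y.min())
y=-.079; r=R.from_euler('z',y).as_matrix()
for z in(79,93): print('pred plate',z,[proj(c,r@[a,b,0]+[530.7,83.7,z]).round(1).tolist() for a in(-32,) for b in(-22,22)])
print('pred recess',[proj(c,r@[a,b,0]+[531.4,82.8,50]).round(1).tolist() for a in(-34,) for b in(-24,24)])
print('pads',[proj(c,r@[a,b,0]+[523.5,-16.9,41.5]).round(1).tolist() for a in(-34,0) for b in(0,)])
h=cv2.cvtColor(cv2.imread('pics/v10.png'),cv2.COLOR_BGR2HSV)
m=((h[...,0]>12)&(h[...,0]<28)&(h[...,1]>90)&(h[...,2]>120)).astype(np.uint8); n,l,st,ce=cv2.connectedComponentsWithStats(m)
print([ (ce[i].round(1),st[i,4],atz(c,*ce[i],41.5)) for i in range(1,n) if st[i,4]>800])
g=w.sum(2); print(g[165:182,320]//3, g[176:177,272:290]//3, g[176:177,350:368]//3)
```

```text
190 (np.int64(281), np.int64(358))
192 (np.int64(279), np.int64(360))
194 (np.int64(278), np.int64(361))
197 (np.int64(277), np.int64(362))
205 (np.int64(277), np.int64(362))
215 (np.int64(277), np.int64(362))
col 300 190
col 320 190
col 340 190
pred plate 79 [[280.1, 188.4], [361.2, 188.5]]
pred plate 93 [[276.6, 195.5], [364.9, 195.7]]
pred recess [[281.2, 174.8], [357.0, 174.9]]
pads [[167.3, 171.9], [174.3, 220.2]]
[(array([174.6, 218.9]), np.int32(1726), array([522.54120867, -16.50946128,  41.5       ]))]
[68 71 69 66 62 68 68 68 62 63 69 70 68 67 68 71 70] [[89 88 88 90 91 80 76 80 77 52 56 62 65 66 87 88 90 90]] [[ 66  70  71  66  53  51  97  99 100 111 121 121 121 119 120 117 119 120]]
```

Misalignment is under 1 mm. Lowering until just inside the recess.

Call:
apply_moves(
  increments=[
    {"tx": -0.0003, "ty": -0.0006, "tz": -0.015, "rx": 0, "ry": 0, "rz": 0, "claw": 0.005},
    {"tx": -0.0003, "ty": -0.0006, "tz": -0.022, "rx": 0, "ry": 0, "rz": 0, "claw": 0.005},
    {"tx": -0.0003, "ty": -0.0006, "tz": -0.026, "rx": 0, "ry": 0, "rz": 0, "claw": 0.005},
    {"tx": -0.0003, "ty": -0.0006, "tz": -0.029, "rx": 0, "ry": 0, "rz": 0, "claw": 0.005},
    {"tx": -0.0003, "ty": -0.0006, "tz": -0.032, "rx": 0, "ry": 0, "rz": 0, "claw": 0.005},
    {"tx": -0.0003, "ty": -0.0006, "tz": -0.034, "rx": 0, "ry": 0, "rz": 0, "claw": 0.005},
    {"tx": -0.0003, "ty": -0.0006, "tz": -0.034, "rx": 0, "ry": 0, "rz": 0, "claw": 0.005},
  ],
)

```text
clock: 26.7
eef_pos: [529.7, 82.0, 62.2]
tool_rot: [3.142, -0.0, 3.063]
force: [0.2, 0.1, -0.9]
width: 11.1
```

Call:
apply_moves(
  increments=[
    {"tx": 0, "ty": 0.0005, "tz": -0.003, "rx": 0, "ry": 0, "rz": 0, "claw": 0.005},
    {"tx": 0, "ty": 0.0005, "tz": -0.005, "rx": 0, "ry": 0, "rz": 0, "claw": 0.005},
    {"tx": 0, "ty": 0.0005, "tz": -0.007, "rx": 0, "ry": 0, "rz": 0, "claw": 0.005},
    {"tx": 0, "ty": 0.0005, "tz": -0.008, "rx": 0, "ry": 0, "rz": 0, "claw": 0.005},
    {"tx": 0, "ty": 0.0005, "tz": -0.009, "rx": 0, "ry": 0, "rz": 0, "claw": 0.005},
    {"tx": 0, "ty": 0.0005, "tz": -0.009, "rx": 0, "ry": 0, "rz": 0, "claw": 0.005},
  ],
)

```text
clock: 27.3
eef_pos: [530.1, 82.5, 53.7]
tool_rot: [3.141, 0.001, 3.063]
force: [-0.7, -1.1, 5.9]
width: 10.9
```

Call:
apply_moves(
  increments=[
    {"tx": 0, "ty": 0, "tz": -0.001, "rx": 0, "ry": 0, "rz": 0, "claw": 0.005},
    {"tx": 0, "ty": 0, "tz": -0.002, "rx": 0, "ry": 0, "rz": 0, "claw": 0.005},
    {"tx": 0, "ty": 0, "tz": -0.002, "rx": 0, "ry": 0, "rz": 0, "claw": 0.005},
    {"tx": 0, "ty": 0, "tz": -0.002, "rx": 0, "ry": 0, "rz": 0, "claw": 0.005},
  ],
)

```text
clock: 27.7
eef_pos: [530.2, 82.5, 53.5]
tool_rot: [3.141, 0.002, 3.063]
force: [-3.2, -0.6, 23.2]
width: 10.9
```

Call:
apply_moves(
  increments=[
    {"tx": 0, "ty": 0, "tz": 0.002, "rx": 0, "ry": 0, "rz": 0, "claw": 0.05},
    {"tx": 0, "ty": 0, "tz": 0.002, "rx": 0, "ry": 0, "rz": 0, "claw": 0.05},
    {"tx": 0, "ty": 0, "tz": 0.002, "rx": 0, "ry": 0, "rz": 0, "claw": 0.05},
    {"tx": 0, "ty": 0, "tz": 0.002, "rx": 0, "ry": 0, "rz": 0, "claw": 0.05},
    {"tx": 0, "ty": 0, "tz": 0.002, "rx": 0, "ry": 0, "rz": 0, "claw": 0.05},
    {"tx": 0, "ty": 0, "tz": 0.04, "rx": 0, "ry": 0, "rz": 0, "claw": 0.05},
    {"tx": 0, "ty": 0, "tz": 0.08, "rx": 0, "ry": 0, "rz": 0, "claw": 0.05},
    {"tx": 0, "ty": 0, "tz": 0.12, "rx": 0, "ry": 0, "rz": 0, "claw": 0.05},
    {"tx": 0, "ty": 0, "tz": 0.12, "rx": 0, "ry": 0, "rz": 0, "claw": 0.05},
  ],
)

```text
clock: 28.6
eef_pos: [533.3, 83.1, 176.1]
tool_rot: [3.139, 0.01, 3.062]
force: [-0.0, 0.4, -0.3]
width: 50.0
```

Call:
apply_moves(
  increments=[
    {"tx": -0.1355, "ty": 0.304, "tz": 0.02, "rx": 0, "ry": 0, "rz": -0.5, "claw": 0.05},
    {"tx": -0.1355, "ty": 0.304, "tz": 0.02, "rx": 0, "ry": 0, "rz": -1.0, "claw": 0.05},
    {"tx": -0.1355, "ty": 0.304, "tz": 0.02, "rx": 0, "ry": 0, "rz": -1.5, "claw": 0.05},
    {"tx": -0.1355, "ty": 0.304, "tz": 0.02, "rx": 0, "ry": 0, "rz": -1.5, "claw": 0.05},
    {"tx": -0.1355, "ty": 0.304, "tz": 0.02, "rx": 0, "ry": 0, "rz": -1.5, "claw": 0.05},
    {"tx": -0.1355, "ty": 0.304, "tz": 0.02, "rx": 0, "ry": 0, "rz": -1.5, "claw": 0.05},
    {"tx": -0.1355, "ty": 0.304, "tz": 0.02, "rx": 0, "ry": 0, "rz": -1.5, "claw": 0.05},
    {"tx": -0.1355, "ty": 0.304, "tz": 0.02, "rx": 0, "ry": 0, "rz": -1.5, "claw": 0.05},
    {"tx": -0.1355, "ty": 0.304, "tz": 0.02, "rx": 0, "ry": 0, "rz": -1.5, "claw": 0.05},
    {"tx": -0.1355, "ty": 0.304, "tz": 0.02, "rx": 0, "ry": 0, "rz": -1.5, "claw": 0.05},
  ],
)

```text
clock: 29.6
eef_pos: [394.9, 384.6, 190.6]
tool_rot: [-3.139, 0.0, 2.93]
force: [0.7, -0.6, -0.3]
width: 50.2
```

Run:
```python
from h import *
sd=snap('side','d11')[:,:,::-1].copy(); get_image('scene'); s=read_state(); c=calibration('wrist'); w=snap('wrist','w11')[:,:,::-1].copy(); print(s['clock'],np.round(s['eef_pos'],2),s['tool_rot'],s['width'])
M=((w[...,0].astype(int)>w[...,2]+40)).astype(np.uint8); n,l,st,ce=cv2.connectedComponentsWithStats(M)
for i in range(1,n):
    if st[i,4]>150: print(st[i],ce[i].round(),atz(c,*ce[i],10)[:2].round())
u=proj(c,(394.7,386.4,10)).astype(int); print(u,fit(w,c,(max(u[0]-70,0),max(u[1]-70,0),u[0]+70,min(u[1]+70,400)),(394.7,386.4,(-.21,))))
cd=calibration('side'); M=((sd[...,0].astype(int)>sd[...,2]+35)).astype(np.uint8); n,l,st,ce=cv2.connectedComponentsWithStats(M)
for i in range(1,n):
    if st[i,4]>40: print('side',st[i,4],ce[i].round(),atz(cd,*ce[i],14)[:2].round(),'z50',atz(cd,*ce[i],50)[:2].round())
```

```text
29.7 [395.18 384.56 190.96] [-3.14024956e+00  1.52785948e-04  2.92881450e+00] 50.20505732526299
[ 301  147   42   59 1187] [321. 174.] [392. 387.]
[ 57 187  18  34 225] [ 65. 204.] [364. 100.]
[ 60 326  43  23 399] [ 81. 333.] [529.  43.]
[  0 345  27  24 387] [ 12. 357.] [545. -62.]
[321 177] (array([ 3.94524460e+02,  3.86461543e+02, -2.12188026e-01]), np.float64(0.05373563218390805), np.float64(1957.5))
side 110 [252.  72.] [861. 758.] z50 [831. 709.]
side 89 [310.  82.] [1008.  537.] z50 [973. 496.]
side 460 [406. 179.] [ 889. -116.] z50 [ 858. -134.]
side 117 [205. 168.] [389. 373.] z50 [376. 338.]
side 125 [288. 191.] [541. 100.] z50 [523.  74.]
side 428 [487. 251.] [ 849. -471.] z50 [ 820. -477.]
side 242 [287. 259.] [ 376. -107.] z50 [ 363. -125.]
side 63 [398. 258.] [ 626. -314.] z50 [ 604. -325.]
side 134 [330. 278.] [ 429. -235.] z50 [ 414. -249.]
side 98 [435. 280.] [ 653. -432.] z50 [ 630. -439.]
side 2460 [602. 371.] [ 765. -861.] z50 [ 738. -853.]
```

Call:
apply_moves(
  increments=[
    {"tx": -0.0007, "ty": 0.002, "tz": -0.04, "rx": 0, "ry": 0, "rz": 0, "claw": 0.05},
    {"tx": -0.0007, "ty": 0.002, "tz": -0.08, "rx": 0, "ry": 0, "rz": 0, "claw": 0.05},
    {"tx": -0.0007, "ty": 0.002, "tz": -0.11, "rx": 0, "ry": 0, "rz": 0, "claw": 0.05},
    {"tx": -0.0007, "ty": 0.002, "tz": -0.11, "rx": 0, "ry": 0, "rz": 0, "claw": 0.05},
    {"tx": -0.0007, "ty": 0.002, "tz": -0.11, "rx": 0, "ry": 0, "rz": 0, "claw": 0.05},
  ],
)

```text
clock: 30.25
eef_pos: [394.1, 387.9, 81.6]
tool_rot: [-3.141, -0.0, 2.93]
force: [-0.4, -0.0, 1.1]
width: 49.8
```

Run:
```python
from h import *
get_image('scene'); s=read_state(); c=calibration('wrist'); w=snap('wrist','w12')[:,:,::-1].copy(); print(s['clock'],np.round(s['eef_pos'],2),s['tool_rot'])
u=proj(c,(394.5,386.5,10)).astype(int); print(u,fit(w,c,(u[0]-75,max(u[1]-75,0),u[0]+75,min(u[1]+75,400)),(394.5,386.5,(-.21,))))
```

```text
30.3 [394.63 388.69  82.55] [3.14005742e+00 1.09485359e-03 2.93076523e+00]
[316 210] (array([ 3.95067025e+02,  3.86584763e+02, -2.05670823e-01]), np.float64(0.04640470887686923), np.float64(3928.75))
```

Call:
apply_moves(
  increments=[
    {"tx": 0.0003, "ty": -0.0017, "tz": -0.03, "rx": 0, "ry": 0, "rz": 0.05, "claw": 0.05},
    {"tx": 0.0003, "ty": -0.0017, "tz": -0.055, "rx": 0, "ry": 0, "rz": 0.05, "claw": 0.05},
    {"tx": 0.0003, "ty": -0.0017, "tz": -0.0645, "rx": 0, "ry": 0, "rz": 0.05, "claw": 0.05},
    {"tx": 0.0003, "ty": -0.0017, "tz": -0.0645, "rx": 0, "ry": 0, "rz": 0.05, "claw": 0.05},
    {"tx": 0.0003, "ty": -0.0017, "tz": -0.0645, "rx": 0, "ry": 0, "rz": 0.05, "claw": 0.05},
  ],
)

```text
clock: 30.85
eef_pos: [394.6, 387.5, 18.1]
tool_rot: [3.14, 0.001, 2.936]
force: [0.2, 0.6, 0.2]
width: 50.1
```

Call:
apply_moves(
  increments=[
    {"tx": 0, "ty": 0, "tz": 0, "rx": 0, "ry": 0, "rz": 0, "claw": 0.005},
    {"tx": 0, "ty": 0, "tz": 0, "rx": 0, "ry": 0, "rz": 0, "claw": 0.005},
    {"tx": 0, "ty": 0, "tz": 0, "rx": 0, "ry": 0, "rz": 0, "claw": 0.005},
    {"tx": 0, "ty": 0, "tz": 0, "rx": 0, "ry": 0, "rz": 0, "claw": 0.005},
    {"tx": 0, "ty": 0, "tz": 0, "rx": 0, "ry": 0, "rz": 0, "claw": 0.005},
    {"tx": 0, "ty": 0, "tz": 0, "rx": 0, "ry": 0, "rz": 0, "claw": 0.005},
    {"tx": 0, "ty": 0, "tz": 0, "rx": 0, "ry": 0, "rz": 0, "claw": 0.005},
  ],
)

```text
clock: 31.55
eef_pos: [394.3, 387.3, 17.8]
tool_rot: [3.14, 0.001, 2.936]
force: [0.1, -0.5, 5.6]
width: 11.1
```

Call:
apply_moves(
  increments=[
    {"tx": 0, "ty": 0, "tz": 0.05, "rx": 0, "ry": 0, "rz": 0, "claw": 0.005},
    {"tx": 0, "ty": 0, "tz": 0.1, "rx": 0, "ry": 0, "rz": 0, "claw": 0.005},
    {"tx": 0.0, "ty": -0.03, "tz": 0.105, "rx": 0, "ry": 0, "rz": 0.5, "claw": 0.005},
    {"tx": 0.02, "ty": -0.07, "tz": 0.105, "rx": 0, "ry": 0, "rz": 1.455, "claw": 0.005},
    {"tx": 0.033, "ty": -0.115, "tz": 0.105, "rx": 0, "ry": 0, "rz": 1.455, "claw": 0.005},
    {"tx": 0.046, "ty": -0.16, "tz": 0.105, "rx": 0, "ry": 0, "rz": 1.455, "claw": 0.005},
    {"tx": 0.06, "ty": -0.205, "tz": 0.105, "rx": 0, "ry": 0, "rz": 1.455, "claw": 0.005},
    {"tx": 0.075, "ty": -0.25, "tz": 0.105, "rx": 0, "ry": 0, "rz": 1.455, "claw": 0.005},
    {"tx": 0.09, "ty": -0.295, "tz": 0.105, "rx": 0, "ry": 0, "rz": 1.455, "claw": 0.005},
    {"tx": 0.11, "ty": -0.34, "tz": 0.105, "rx": 0, "ry": 0, "rz": 1.455, "claw": 0.005},
    {"tx": 0.128, "ty": -0.38, "tz": 0.105, "rx": 0, "ry": 0, "rz": 1.455, "claw": 0.005},
    {"tx": 0.128, "ty": -0.4044, "tz": 0.105, "rx": 0, "ry": 0, "rz": 1.455, "claw": 0.005},
  ],
)

```text
clock: 32.75
eef_pos: [524.3, -22.3, 122.0]
tool_rot: [-3.14, 0.003, 3.058]
force: [1.0, 0.6, -0.9]
width: 10.5
```

Call:
apply_moves(
  increments=[
    {"tx": 0, "ty": 0, "tz": 0, "rx": 0, "ry": 0, "rz": 0, "claw": 0.005},
    {"tx": 0, "ty": 0, "tz": -0.01, "rx": 0, "ry": 0, "rz": 0, "claw": 0.005},
    {"tx": 0, "ty": 0, "tz": -0.026, "rx": 0, "ry": 0, "rz": 0, "claw": 0.005},
    {"tx": 0, "ty": 0, "tz": -0.026, "rx": 0, "ry": 0, "rz": 0, "claw": 0.005},
    {"tx": 0, "ty": 0, "tz": -0.026, "rx": 0, "ry": 0, "rz": 0, "claw": 0.005},
  ],
)

```text
clock: 33.25
eef_pos: [521.2, -16.1, 95.4]
tool_rot: [3.141, -0.002, 3.066]
force: [-0.0, -0.1, -1.0]
width: 10.7
```

Run:
```python
from h import *
get_image('scene'); get_image('scene'); s=read_state(); c=calibration('wrist'); w=snap('wrist','w13')[:,:,::-1].astype(int); p=s['eef_pos']; print(s['clock'],np.round(p,2),s['tool_rot'],s['width'],s['force'])
r=R.from_euler('z',-.079).as_matrix(); M=(w[...,0]>w[...,2]+40)
zb=p[2]-17.8; P=[proj(c,r@[-32+.9,b,0]+[p[0],p[1],zb]).round(1) for b in(-22,22)]; print('pred plate bottom edge',P)
for rr in range(int(P[0][1])-3,int(P[0][1])+8,2):
    x=np.where(M[rr,240:400])[0]+240; print(rr,(x.min(),x.max()) if len(x) else None)
Q=[proj(c,r@[-34,b,0]+[523.1,-16.8,50]).round(1) for b in(-24,24)]; print('pred recess',Q)
rr=int(Q[0][1])+4; g=w.sum(2)//3
print(rr,g[rr,int(Q[0][0])-10:int(Q[0][0])+10],g[rr,int(Q[1][0])-10:int(Q[1][0])+10], g[int(Q[0][1])-10:int(Q[0][1])+8,320])
```

```text
33.35 [522.04 -16.65  96.12] [3.14122223e+00 4.09974653e-04 3.06463399e+00] 11.07321268374776 [ 0.94304436  0.61495143 -1.51866727]
pred plate bottom edge [array([279.7, 188.4]), array([360.5, 188.6])]
185 None
187 None
189 (np.int64(281), np.int64(357))
191 (np.int64(279), np.int64(359))
193 (np.int64(279), np.int64(360))
195 (np.int64(277), np.int64(361))
pred recess [array([281.9, 174.1]), array([357.9, 174.3])]
178 [88 89 89 86 90 90 87 79 77 72 73 52 45 63 65 70 86 85 88 90] [67 63 67 65 62 66 66 63 49 49 63 59 64 64 67 70 65 64 63 67] [67 65 66 64 68 65 68 66 61 63 58 62 67 68 69 68 68 68]
```

Call:
apply_moves(
  increments=[
    {"tx": 0.0002, "ty": -0.0004, "tz": -0.015, "rx": 0, "ry": 0, "rz": 0, "claw": 0.005},
    {"tx": 0.0002, "ty": -0.0004, "tz": -0.022, "rx": 0, "ry": 0, "rz": 0, "claw": 0.005},
    {"tx": 0.0002, "ty": -0.0004, "tz": -0.026, "rx": 0, "ry": 0, "rz": 0, "claw": 0.005},
    {"tx": 0.0002, "ty": -0.0004, "tz": -0.029, "rx": 0, "ry": 0, "rz": 0, "claw": 0.005},
    {"tx": 0.0002, "ty": -0.0004, "tz": -0.032, "rx": 0, "ry": 0, "rz": 0, "claw": 0.005},
    {"tx": 0.0002, "ty": -0.0004, "tz": -0.034, "rx": 0, "ry": 0, "rz": 0, "claw": 0.005},
    {"tx": 0.0002, "ty": -0.0004, "tz": -0.034, "rx": 0, "ry": 0, "rz": 0, "claw": 0.005},
  ],
)

```text
clock: 34.1
eef_pos: [522.0, -18.1, 61.7]
tool_rot: [-3.142, -0.0, 3.063]
force: [-0.5, 0.4, -1.3]
width: 11.2
```

Call:
apply_moves(
  increments=[
    {"tx": 0, "ty": 0.0007, "tz": -0.002, "rx": 0, "ry": 0, "rz": 0, "claw": 0.005},
    {"tx": 0, "ty": 0.0007, "tz": -0.004, "rx": 0, "ry": 0, "rz": 0, "claw": 0.005},
    {"tx": 0, "ty": 0.0007, "tz": -0.006, "rx": 0, "ry": 0, "rz": 0, "claw": 0.005},
    {"tx": 0, "ty": 0.0007, "tz": -0.008, "rx": 0, "ry": 0, "rz": 0, "claw": 0.005},
    {"tx": 0, "ty": 0.0007, "tz": -0.009, "rx": 0, "ry": 0, "rz": 0, "claw": 0.005},
    {"tx": 0, "ty": 0.0007, "tz": -0.01, "rx": 0, "ry": 0, "rz": 0, "claw": 0.005},
    {"tx": 0, "ty": 0.0007, "tz": -0.01, "rx": 0, "ry": 0, "rz": 0, "claw": 0.005},
  ],
)

```text
clock: 34.8
eef_pos: [522.4, -17.4, 54.1]
tool_rot: [-3.141, 0.001, 3.063]
force: [-4.5, 0.6, 25.0]
width: 11.2
```

Call:
apply_moves(
  increments=[
    {"tx": 0, "ty": 0, "tz": 0.002, "rx": 0, "ry": 0, "rz": 0, "claw": 0.05},
    {"tx": 0, "ty": 0, "tz": 0.002, "rx": 0, "ry": 0, "rz": 0, "claw": 0.05},
    {"tx": 0, "ty": 0, "tz": 0.002, "rx": 0, "ry": 0, "rz": 0, "claw": 0.05},
    {"tx": 0, "ty": 0, "tz": 0.002, "rx": 0, "ry": 0, "rz": 0, "claw": 0.05},
    {"tx": 0, "ty": 0, "tz": 0.002, "rx": 0, "ry": 0, "rz": 0, "claw": 0.05},
    {"tx": 0, "ty": 0, "tz": 0.05, "rx": 0, "ry": 0, "rz": 0, "claw": 0.05},
    {"tx": 0, "ty": 0, "tz": 0.1, "rx": 0, "ry": 0, "rz": 0, "claw": 0.05},
    {"tx": 0, "ty": 0, "tz": 0.15, "rx": 0, "ry": 0, "rz": 0, "claw": 0.05},
    {"tx": 0, "ty": 0, "tz": 0.17, "rx": 0, "ry": 0, "rz": 0, "claw": 0.03},
    {"tx": 0, "ty": 0, "tz": 0.17, "rx": 0, "ry": 0, "rz": 0, "claw": 0.03},
    {"tx": 0, "ty": 0, "tz": 0.17, "rx": 0, "ry": 0, "rz": 0, "claw": 0.0},
  ],
)

```text
clock: 35.9
eef_pos: [521.7, -17.5, 221.5]
tool_rot: [-3.141, -0.0, 3.063]
force: [-1.2, -0.5, -0.0]
width: 17.1
```

Run:
```python
from h import *
get_image('scene'); s=read_state(); c=calibration('wrist'); w=snap('wrist','w14')[:,:,::-1]; sc=snap('scene','s14')[:,:,::-1]
np.save('w14.npy',c,allow_pickle=True); print(s['clock'],np.round(s['eef_pos'],2),s['tool_rot'],s['width'],s['qpos'])
f=cv2.resize(sc[125:275,185:485],(720,360),interpolation=cv2.INTER_CUBIC); g=np.zeros((240,720,3),np.uint8); g[:,:360]=cv2.resize(w,(360,225))[:,:].__class__ and cv2.resize(w,(360,240))
sd=snap('side','d14')[:,:,::-1]; g[:,360:]=cv2.resize(sd[130:330,180:480],(360,240),interpolation=cv2.INTER_CUBIC)
cv2.imwrite('pics/v14.png',np.vstack([f,g]))
c3=np.load('w3.npy',allow_pickle=True).item(); print('base w3',[atz(c3,*p,25)[:2].round(1).tolist() for p in[(318.8,264.6),(348.5,242.3),(373.5,285.8),(346.5,302)]])
c2=np.load('w2.npy',allow_pickle=True).item(); print('base w2',[atz(c2,*p,25)[:2].round(1).tolist() for p in[(62,250),(97,233),(131,266),(95,291)]],'ball w2',atz(c2,26,274,92)[:2])
```

```text
35.95 [521.06 -17.39 220.66] [-3.14136677e+00 -2.28653912e-03  3.06315486e+00] 9.139778991012893 [ 0.07761937  0.46185071 -0.14070708  1.8816552   0.08661256  0.80621449
  1.3836701 ]
base w3 [[580.7, -333.6], [562.6, -285.6], [636.7, -272.9], [649.1, -316.1]]
base w2 [[575.0, -328.4], [569.0, -271.6], [626.3, -253.8], [644.2, -320.2]] ball w2 [ 576.5339777 -313.1530948]
```

View pics/v14.png

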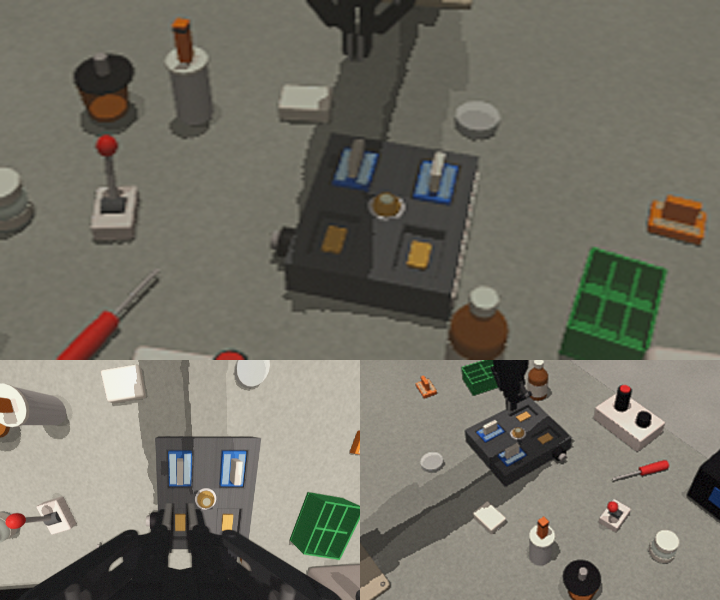

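Both holders are seated in the rear recesses with their plates level with the stage top. The lid is on the pot and the brush is in its stand. The lever still leans to -x with its ball at (576,-312), so I push it over with closed fingers.

Call:
apply_moves(
  increments=[
    {"tx": 0.005, "ty": -0.05, "tz": 0, "rx": 0, "ry": 0, "rz": 1, "claw": 0.0},
    {"tx": 0.005, "ty": -0.1, "tz": 0, "rx": 0, "ry": 0, "rz": 2, "claw": 0.0},
    {"tx": 0.005, "ty": -0.15, "tz": 0, "rx": 0, "ry": 0, "rz": 3, "claw": 0.0},
    {"tx": 0.005, "ty": -0.2, "tz": 0, "rx": 0, "ry": 0, "rz": 4, "claw": 0.0},
    {"tx": 0.005, "ty": -0.25, "tz": 0, "rx": 0, "ry": 0, "rz": 4, "claw": 0.0},
    {"tx": 0.005, "ty": -0.308, "tz": 0, "rx": 0, "ry": 0, "rz": 4, "claw": 0.0},
    {"tx": 0.005, "ty": -0.308, "tz": -0.04, "rx": 0, "ry": 0, "rz": 4, "claw": 0.0},
    {"tx": 0.005, "ty": -0.308, "tz": -0.08, "rx": 0, "ry": 0, "rz": 4, "claw": 0.0},
    {"tx": 0.005, "ty": -0.308, "tz": -0.12, "rx": 0, "ry": 0, "rz": 4, "claw": 0.0},
    {"tx": 0.005, "ty": -0.308, "tz": -0.143, "rx": 0, "ry": 0, "rz": 4, "claw": 0.0},
    {"tx": 0.005, "ty": -0.308, "tz": -0.143, "rx": 0, "ry": 0, "rz": 4, "claw": 0.0},
    {"tx": 0.005, "ty": -0.308, "tz": -0.143, "rx": 0, "ry": 0, "rz": 4, "claw": 0.0},
  ],
)

```text
clock: 37.3
eef_pos: [526.9, -325.0, 78.2]
tool_rot: [3.14, -0.001, -2.871]
force: [0.1, -0.1, 1.0]
width: 0.1
```

Call:
apply_moves(
  increments=[
    {"tx": 0.012, "ty": 0.0033, "tz": 0, "rx": 0, "ry": 0, "rz": 0, "claw": 0.0},
    {"tx": 0.022, "ty": 0.006, "tz": 0, "rx": 0, "ry": 0, "rz": 0, "claw": 0.0},
    {"tx": 0.03, "ty": 0.008, "tz": 0, "rx": 0, "ry": 0, "rz": 0, "claw": 0.0},
    {"tx": 0.038, "ty": 0.0105, "tz": 0, "rx": 0, "ry": 0, "rz": 0, "claw": 0.0},
    {"tx": 0.046, "ty": 0.0126, "tz": 0, "rx": 0, "ry": 0, "rz": 0, "claw": 0.0},
    {"tx": 0.054, "ty": 0.015, "tz": 0, "rx": 0, "ry": 0, "rz": 0, "claw": 0.0},
    {"tx": 0.062, "ty": 0.017, "tz": 0, "rx": 0, "ry": 0, "rz": 0, "claw": 0.0},
    {"tx": 0.07, "ty": 0.0192, "tz": 0, "rx": 0, "ry": 0, "rz": 0, "claw": 0.0},
    {"tx": 0.076, "ty": 0.021, "tz": 0, "rx": 0, "ry": 0, "rz": 0, "claw": 0.0},
    {"tx": 0.082, "ty": 0.0225, "tz": 0, "rx": 0, "ry": 0, "rz": 0, "claw": 0.0},
    {"tx": 0.082, "ty": 0.0225, "tz": 0, "rx": 0, "ry": 0, "rz": 0, "claw": 0.0},
  ],
)

```text
clock: 38.4
eef_pos: [610.1, -302.0, 78.6]
tool_rot: [3.141, 0.001, -2.87]
force: [0.2, 1.1, -0.4]
width: -0.0
```

```bash
cat >> h.py <<'E'
def ball():
    r=[]
    for n in('scene','side'):
        c=calibration(n); im=get_image(n)[:,:,::-1].copy(); h=cv2.cvtColor(im,cv2.COLOR_BGR2HSV); u=proj(c,(608,-302,95)).astype(int)
        m=((h[...,1]>150)&((h[...,0]<8)|(h[...,0]>172))&(h[...,2]>60)).astype(np.uint8); k=np.zeros_like(m); s=np.s_[u[1]-28:u[1]+28,u[0]-28:u[0]+28]; k[s]=m[s]
        nn,l,st,ce=cv2.connectedComponentsWithStats(k)
        if nn<2: print(n,'none'); continue
        i=1+np.argmax(st[1:,4]); print(n,ce[i].round(1),st[i,4]); r.append(ray(c,*ce[i]))
    if len(r)==2:
        (o1,d1),(o2,d2)=r; t=np.linalg.lstsq(np.c_[d1,-d2],o2-o1,rcond=None)[0]; print('ball',((o1+t[0]*d1+o2+t[1]*d2)/2).round(1))
E
python3 - <<'E'
from h import *
s=read_state(); print(s['clock'],s['eef_pos'],s['force']); ball(); s=read_state(); print(s['eef_pos'],s['force'])
E
```

```text
38.4 [ 610.1271658  -302.00000179   78.63711381] [ 0.23309667  1.05415354 -0.41210633]
scene [226.3 199.1] 59
side [419.7 220.7] 42
ball [ 679.4 -294.7  138.9]
[ 609.22073955 -302.55272438   78.73062918] [-0.70555422  0.14137771 -0.97892874]
```

Call:
apply_moves(
  increments=[
    {"tx": 0.004, "ty": 0.0011, "tz": 0, "rx": 0, "ry": 0, "rz": 0, "claw": 0.0},
    {"tx": 0.007, "ty": 0.0019, "tz": 0, "rx": 0, "ry": 0, "rz": 0, "claw": 0.0},
    {"tx": 0.01, "ty": 0.0027, "tz": 0, "rx": 0, "ry": 0, "rz": 0, "claw": 0.0},
    {"tx": 0.01, "ty": 0.0027, "tz": 0, "rx": 0, "ry": 0, "rz": 0, "claw": 0.0},
  ],
)

```text
clock: 38.9
eef_pos: [619.6, -299.9, 78.8]
tool_rot: [-3.142, 0.0, -2.871]
force: [-0.2, 0.2, 0.2]
width: -0.4
```

Run:
```python
from h import *
c=calibration('scene'); print(atz(c,226.3,199.1,92)); s=read_state(); print(s['clock'],s['eef_pos'],s['force']); ball()
```

```text
[ 628.81057665 -300.98090434   92.        ]
38.9 [ 619.55605375 -299.86042027   78.78360923] [-0.18306236  0.17077216  0.19971075]
scene [226.  202.4] 59
side [420.3 220.7] 34
ball [ 685.4 -294.   132.7]
```

Call:
apply_moves(
  increments=[
    {"tx": 0.003, "ty": 0.0008, "tz": 0, "rx": 0, "ry": 0, "rz": 0, "claw": 0.0},
    {"tx": 0.005, "ty": 0.0014, "tz": 0, "rx": 0, "ry": 0, "rz": 0, "claw": 0.0},
    {"tx": 0.007, "ty": 0.0019, "tz": 0, "rx": 0, "ry": 0, "rz": 0, "claw": 0.0},
    {"tx": 0.007, "ty": 0.0019, "tz": 0, "rx": 0, "ry": 0, "rz": 0, "claw": 0.0},
  ],
)

```text
clock: 39.4
eef_pos: [624.3, -298.7, 78.6]
tool_rot: [3.141, -0.004, -2.871]
force: [-4.4, -0.6, 1.8]
width: -0.0
```

Run:
```python
from h import *
s=read_state(); print(s['clock'],s['eef_pos'],s['force']); ball(); print(read_state()['force'])
```

```text
39.4 [ 624.33411301 -298.7229317    78.57796475] [-4.43310556 -0.55221002  1.80805503]
scene [226.1 204.2] 62
side [420.7 220.4] 26
ball [ 689.2 -293.1  129.9]
[-5.59966037 -1.02789629  1.73349842]
```

Call:
apply_moves(
  increments=[
    {"tx": 0.002, "ty": 0.0005, "tz": 0, "rx": 0, "ry": 0, "rz": 0, "claw": 0.0},
    {"tx": 0.002, "ty": 0.0005, "tz": 0, "rx": 0, "ry": 0, "rz": 0, "claw": 0.0},
    {"tx": 0.002, "ty": 0.0005, "tz": 0, "rx": 0, "ry": 0, "rz": 0, "claw": 0.0},
    {"tx": 0.002, "ty": 0.0005, "tz": 0, "rx": 0, "ry": 0, "rz": 0, "claw": 0.0},
  ],
)

```text
clock: 39.9
eef_pos: [624.5, -298.7, 78.5]
tool_rot: [3.14, -0.007, -2.872]
force: [-8.6, -0.3, 5.0]
width: -0.0
```

Call:
apply_moves(
  increments=[
    {"tx": -0.03, "ty": -0.008, "tz": 0, "rx": 0, "ry": 0, "rz": 0, "claw": 0.0},
    {"tx": -0.07, "ty": -0.018, "tz": 0, "rx": 0, "ry": 0, "rz": 0, "claw": 0.0},
    {"tx": -0.09, "ty": -0.022, "tz": 0.02, "rx": 0, "ry": 0, "rz": 0, "claw": 0.0},
    {"tx": -0.09, "ty": -0.022, "tz": 0.06, "rx": 0, "ry": 0, "rz": 0, "claw": 0.0},
    {"tx": -0.09, "ty": -0.022, "tz": 0.11, "rx": 0, "ry": 0, "rz": 0, "claw": 0.0},
    {"tx": -0.09, "ty": -0.022, "tz": 0.16, "rx": 0, "ry": 0, "rz": 0, "claw": 0.0},
    {"tx": -0.09, "ty": -0.022, "tz": 0.18, "rx": 0, "ry": 0, "rz": 0, "claw": 0.0},
    {"tx": -0.09, "ty": -0.022, "tz": 0.18, "rx": 0, "ry": 0, "rz": 0, "claw": 0.0},
    {"tx": -0.09, "ty": -0.022, "tz": 0.18, "rx": 0, "ry": 0, "rz": 0, "claw": 0.0},
  ],
)

```text
clock: 40.8
eef_pos: [538.6, -319.5, 259.1]
tool_rot: [-3.141, 0.001, -2.871]
force: [0.3, -0.0, -1.0]
width: -0.0
```

Run:
```python
from h import *
s=read_state(); print(s['clock'],s['eef_pos'],s['force']); ball()
# changes since earlier pictures
c=calibration('wrist'); w=snap('wrist','w15')[:,:,::-1].copy()
h=cv2.cvtColor(w,cv2.COLOR_BGR2HSV)
m=((h[...,1]>170)&((h[...,0]<8)|(h[...,0]>172))&(h[...,2]>60)).astype(np.uint8); n,l,st,ce=cv2.connectedComponentsWithStats(m)
print('red',[(ce[i].round(),st[i,4],atz(c,*ce[i],92)[:2].round()) for i in range(1,n) if st[i,4]>60])
# flushness: plate top outline in scene/side
sc=snap('scene','s15')[:,:,::-1].copy(); sd=snap('side','d15')[:,:,::-1].copy()
for nm,im in(('scene',sc),('side',sd)):
    cc=calibration(nm)
    for z0 in (36,41.5):
        for g in((531.4,82.8),(523.4,-16.9)):
            u=proj(cc,(*g,z0+10)).astype(int); print(nm,z0,g,*[np.round(v,3) for v in fit(im,cc,(u[0]-25,u[1]-25,u[0]+25,u[1]+25),(*g,(-.079,)),z0=z0)])
```

```text
40.8 [ 538.59399468 -319.48634675  259.05811549] [ 0.2504333  -0.00711979 -0.96573468]
scene [225.9 204.3] 59
side [418.1 221.3] 65
ball [ 685.4 -292.   126.6]
red [(array([318., 327.]), np.int32(88), array([ 712., -272.]))]
scene 36 (531.4, 82.8) [ 5.23063e+02  8.34410e+01 -1.02000e-01] 0.254 241.875
scene 36 (523.4, -16.9) [ 5.14743e+02 -1.66290e+01 -8.30000e-02] 0.162 206.875
scene 41.5 (531.4, 82.8) [ 5.27282e+02  8.37310e+01 -9.90000e-02] 0.256 241.875
scene 41.5 (523.4, -16.9) [ 5.19852e+02 -1.60170e+01 -7.50000e-02] 0.17 206.875
side 36 (531.4, 82.8) [ 5.33013e+02  8.61490e+01 -6.50000e-02] 0.45 257.438
side 36 (523.4, -16.9) [ 5.25248e+02 -1.46500e+01 -4.30000e-02] 0.513 320.438
side 41.5 (531.4, 82.8) [ 5.31088e+02  8.21820e+01 -6.20000e-02] 0.425 241.312
side 41.5 (523.4, -16.9) [ 5.2277e+02 -1.7620e+01 -3.6000e-02] 0.518 320.062
```

Run:
```python
from h import *
sd=cv2.imread('pics/d15.png'); h=cv2.cvtColor(sd,cv2.COLOR_BGR2HSV); m=((h[...,1]>150)&((h[...,0]<8)|(h[...,0]>172))&(h[...,2]>60)).astype(np.uint8)
n,l,st,ce=cv2.connectedComponentsWithStats(m); cd=calibration('side'); cs=calibration('scene')
print('pred locked ball',proj(cd,(645,-292,92)),[(ce[i].round(1),st[i,4]) for i in range(1,n) if st[i,4]>15])
print('scene ball at z92',atz(cs,225.9,204.3,92))
finish_job()
```

```text
pred locked ball [400.97156174 234.43483598] [(array([425.2, 219.4]), np.int32(168)), (array([403.2, 234.9]), np.int32(51))]
scene ball at z92 [ 648.12629155 -295.33287161   92.        ]
the job is handed in; nothing more can be done
```

The whole job was done in the order asked and handed in at about 41 s of robot time; `finish_job` gave no verdict.

- **Brush:** I dipped its tip to about 8–11 mm above the pot's inner floor by the measured tool height. The dab on the lens pushed the objective in about 3 to 3.5 mm of its 12 mm, at roughly 3.4 N. The brush is back in its stand and the pictures show it there.
- **Lid:** it is on the upright oil pot, and the pictures confirm it.
- **Holders:** I found only two blue ones. Both are in the two recesses nearest the robot. I pressed each to the floor at about 23–25 N, and the tool stopped within 0.3 mm of the height expected for flush.
- **Lever:** I pushed it last, to its stop at about 8.6 N. After I drew back the ball had not moved in the front camera. Both fixed cameras put it within about 5 mm of where I expected it locked.
- **Check that was not clear:** a final image fit of holder height could not tell flush from still up on the pads. Flushness therefore rests on the pressing force and depth, plus the pictures. One two-camera fix on the lever ball was wrong because it picked up the red screwdriver handle, and picking out the ball itself resolved it.

The robot finished clear of everything, and I did not touch the bystander items or the orange look-alike.

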